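Hook the brake return spring onto its anchor post with the spring puller

ROBOT

A 6-joint arm with a two-finger parallel gripper is mounted at the origin on the work surface. World frame = base frame: x ahead of the robot, y to its left, z up, the work surface at z = 0. Lengths are in m, angles in rad, forces in N, time in s.
With the tool pointing down it reaches from about 0.3 to 0.775 m from the base axis. Payload 14.6 kg.
Tool frame: the origin (TCP) lies between the finger pads; the fingertips stand 14 mm ahead of it and the grasp point (between the pads) lies 5 mm behind it (manip.tips_ahead is the z of the fingertips in the tool frame, in m); z points along the fingers, y is the direction in which the jaws open and shut (so a half turn about z gives the same grasp; the last joint's range is limited). The gripper opens to 94 mm and grips with 3 to 60 N. Pads are 16 mm wide; open, the fingers measure 119 mm over their backs; the gripper's body (75 mm by 177 mm) begins 78 mm behind the grasp point.
Start: joints at [1.123, 0.3, 1.521, -0, 1.321, -0.067], TCP at [0.204, 0.511, 0.198] pointing down, gripper open.
Joint ranges: [-3.03, 3.03], [-0.79, 2.21], [0.23, 2.52], [-1.04, 4.18], [0, 3.07], [-2.55, 2.55]. Speed limits (rad/s): [2.22, 2.22, 2.57, 3.14, 3.14, 3.14].

INTERFACE

Orientations are given as a unit quaternion [w, x, y, z].
In Python, from bench import manip gives the robot as it stands.
- The arm moves only by the shell command python3 -m inch 'ROWS' [FORCE]. ROWS is JSON, a list of rows, each a list of 7 numbers: the turn, a rotation vector about the world's x, y, z in units of 8 degrees (1.0 is 8 degrees), then the shift along the world's x, y, z in units of 40 mm (1.0 is 40 mm), then the opening in per cent of the stroke, from 0 (shut) to 100 (fully open). In form: [[wx, wy, wz, tx, ty, tz, grip], ...]. A call has 1 to 10 rows; each row is the pose to reach, as a shift and turn from the pose commanded when the call began; what a row does not reach only later rows make up. A row lasts 1/10 s, in which the tool goes at most 50 mm and 8.59 degrees, less where a joint would pass 70% of its speed; a pose out of reach is approached as far as the arm can. A call with a gripper value outside its range is refused whole. The fingers move at their own pace and stop on an object; FORCE is the grip in N (left out, the last holds). Time passes only in rows, so rows that repeat a pose let the fingers close. It gives the time, the measured TCP pose, the force and the opening at its end, in the units of the state.
- manip.get_state(): the state, without advancing time (a new reading comes with each control period).
- manip.capture(name): name is "side" or "top" or "wrist"; returns the picture (480x640x3 uint8, red, green, blue); there is no depth.
- manip.camera_params(name): a dict with "fx", "fy", "cx", "cy" (pixels), "dist_coeffs" ([k1, k2, p1, p2, k3] as OpenCV has them; the pictures are not rectified), "view" (4x4, takes a point from world to camera coordinates). Camera axes: x right, y down, z forward; pixel columns grow to the right and rows downward; lengths in m; the calibration is good to about 2 mm. A picture is of the moment at which its call begins: read the wrist's pose just before it. camera_params takes no time and is no camera call; for the wrist camera it gives the pose at the moment of the call.
- manip.close_job(): hands the job in, once; it reports no verdict.
The state is a dict: "time_s": time; "joints": joint angles; "joint_vel": joint speeds; "joint_torque": joint torques, N m; "eef_pos": TCP position; "orientation": TCP orientation; "force": force on the tool from outside, world axes, zero at the start; "moment": the same for the moment, N m; "gripper_width": opening from 0.0 (shut) to 1.0 (fully open).
Only numpy, scipy, OpenCV 4.12 (cv2) and the standard library are available. Lean on these libraries where they do the work, as an engineer would, in place of code of your own. Each camera call takes 0.05 s, during which the arm holds its last target. There are 200 camera calls.

TASK

The jet-ski trailer's drum brake lies open on the bench with one of its return springs, the red one, still loose at its hooked end. Take the spring puller from the tool block, put its tip down through the red spring's eye, stretch the spring to the anchor post, set the hollow tip gently on the post's nose and lean the puller over until the eye slides down off it into the post's neck, under the head, without overstretching the spring or letting it fly back; then stand the puller fully home in its hole again. Keep your fingers off the spring and leave the other things on the bench alone.

Things in the scene. Friction and masses are not known exactly. Their poses are not given: they have to be found in the camera images.
- brake: 200 mm drum brake bolted face up: black backing plate 216 mm across, 22 mm above the bench, two dark shoes. Origin on the bench under its centre, z up. In its axes the post is at (-75, 0) mm, the red spring's fixed end at (-28, -72, 51). Shoe webs reach 42 mm, linings at the rim 60 mm; free above 30 mm within 60 mm of the centre. A fitted green spring runs from the post to (-28, 72), top 53 mm.
- post: bright steel anchor post, fixed. Origin on its axis at bench height, z up. Base 18 mm across up to 45 mm (the green spring's eye lies on it); above it the neck, 6 mm across from 45 to 51 mm, then widening steadily to a head 9.5 mm across at 62 mm, closed by a round dome (the nose) whose top is 66.75 mm up. Polished: an eye pulled against the neck slips down it.
- post_nose (a point): top point of the post's round nose, 66.75 mm above the bench, on the post's axis
- post_neck (a point): point on the post's axis in its neck, 50 mm above the bench
- spring: red return spring, 11 mm thick. Origin 51 mm above the bench over the shoe web's hole in which its fixed end's long leg stands; about it the spring turns freely sideways, and it can be lifted level by up to 30 mm (1 to 2 N). At the start it points over the middle of the plate. x points from there to the eye, z up.
- hook_eye (a point): centre of the red spring's hook end, an eye of 2.5 mm wire lying flat, 19.5 mm clear inside, 24.5 mm outside; 63.5 mm from the fixed end when slack, about 79 mm when it hangs on the post, its centre then some 6 to 8 mm from the post's axis
- hook (a joint): stretch of the red spring in m: 0 slack, about 0.015 hooked on the post, 0.018 to 0.023 while passing over it; spoilt above 0.030. Pull in N = 4.8 + 300 x stretch. Eye on shaft, friction about 0.3: being lifted with little stretch it stays on if the handle leans some 15 degrees towards the spring; it slides down when the handle leans 15 to 35 degrees away from it.
- puller: spring puller, 140 mm, 0.18 kg, upright in the block. Origin: centre of the tip's rim, z up to the handle. Square handle 24 x 24 mm (faces along x, y), orange and black, 62 to 140 mm above the tip; guard 36 mm across at 57 to 62; shaft 16 mm thick; collar 24 mm across at 30 to 35. Tip hollow, 11.5 mm wide, 5 mm deep: sits on the post's nose (rim then 62 mm up) and pivots there.
- puller_tip (a point): centre of the puller tip's lower rim (same point as the origin of puller)
- block: grey plastic tool block, 75 x 120 x 65 mm, fixed; three low punch heads stand 12 mm out of its top near its ends (y = +-45 mm). Origin centre of its underside, z up. A 28 mm hole through its middle takes the puller, whose guard rests on the block's top, tip 8 mm above the bench.
- block_hole (a point): centre of the mouth of the puller's hole, 65 mm above the bench
- socket: silver aluminium wheel nut socket, 30 mm across, 40 mm high, standing; leave alone
- scraper: black hard silicone scraper, 150 mm long, 95 mm wide, 16 mm high, lying flat; leave alone
- canister: closed round white plastic canister, 76 mm across, 95 mm high, standing; leave alone
Things that resemble listed ones, but are neither listed nor needed, are in the scene too. What is shaped like the block but turquoise is not meant. There is more than one size of the puller; the job needs the larger.

How it is judged:
By the outcome, as a careful person would: the job done as asked, in the order asked, and still so for the second after the job is handed in, with the robot touching nothing.
It also fails if it takes over 72 s, if anything falls off the work surface, if the arm or the gripper's body presses on something with over 40 N, if the wrist force passes 120 N, or if a joint passes its speed limit or range.

## Working session

There is one attempt and no reset: what is moved stays moved. The work goes in short steps, Python scripts to look and compute and a shell command to move; the robot and the scene stay as the last step left them, time stands still between calls to the robot, and variables do not carry over. Pictures are saved under pics/ and viewed, about 8 in all and at most 12, crops included, and the job is handed in when it is done.

```bash
ls; mkdir -p pics; python3 - <<'E'
from bench import manip
import cv2,json
s=manip.get_state();print({k:s[k] for k in('time_s','eef_pos','orientation','force','gripper_width')},manip.tips_ahead)
for n in('top','side'):
    p=manip.camera_params(n);print(n,p)
    cv2.imwrite(f'pics/{n}0.png',manip.capture(n)[:,:,::-1])
E
```

```text
pics
{'time_s': 0.0, 'eef_pos': array([0.20427799, 0.51036308, 0.19788872]), 'orientation': array([-1.46916789e-04,  1.89237805e-01,  9.81931118e-01, -5.57538475e-04]), 'force': array([-0.67525781,  0.18964542, -0.34503409]), 'gripper_width': 1.0006991802830916} 0.014
top {'fx': 480.4112062935748, 'fy': 480.4112062935748, 'cx': 318.60779778125266, 'cy': 233.62215818324506, 'dist_coeffs': array([-0.11086713,  0.        ,  0.        ,  0.        ,  0.        ]), 'view': array([[-1.64933663e-02, -9.99863631e-01, -8.29448143e-04,
        -1.08672557e-03],
       [-9.96791714e-01,  1.65076630e-02, -7.83184209e-02,
         4.54881649e-01],
       [ 7.83214330e-02, -4.64947364e-04, -9.96928050e-01,
         9.54172139e-01],
       [ 0.00000000e+00,  0.00000000e+00,  0.00000000e+00,
         1.00000000e+00]])}
side {'fx': 559.2497326956517, 'fy': 559.2497326956517, 'cx': 318.40532312445356, 'cy': 237.72294874340503, 'dist_coeffs': array([0.01191597, 0.        , 0.        , 0.        , 0.        ]), 'view': array([[ 0.78564384, -0.61862335,  0.00830164, -0.3867239 ],
       [-0.36793906, -0.47798129, -0.79759309,  0.21519235],
       [ 0.49737774,  0.6235696 , -0.60313874,  0.93160957],
       [ 0.        ,  0.        ,  0.        ,  1.        ]])}
```

View pics/top0.png

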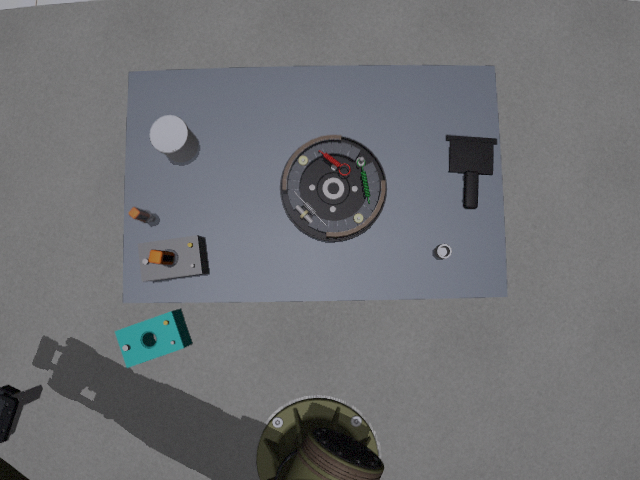

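View pics/side0.png

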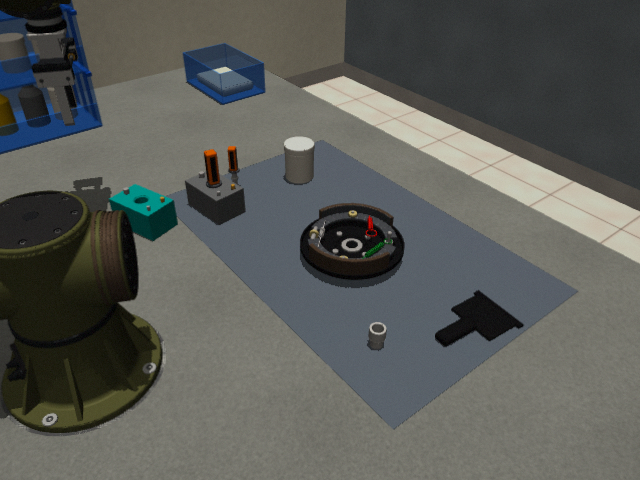

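The top view shows the large orange puller in the grey block at (158,257) and a smaller, free-standing one at (138,213). The turquoise block at (150,340) is a decoy. The brake is centred at about (333,188), with the post probably at (362,162) and the red eye at (345,170).

```bash
cat > h.py <<'E'
import numpy as np,cv2
from bench import manip
from scipy.spatial.transform import Rotation as R
def K(p): return np.array([[p['fx'],0,p['cx']],[0,p['fy'],p['cy']],[0,0,1.]])
def ray(p,px,z):
    u=cv2.undistortPoints(np.array([[px]],float),K(p),p['dist_coeffs'])[0,0]
    V=p['view'];Rm=V[:3,:3];c=-Rm.T@V[:3,3];d=Rm.T@np.array([u[0],u[1],1])
    return (c+d*(z-c[2])/d[2])
def proj(p,X):
    V=p['view'];return cv2.projectPoints(np.atleast_2d(np.array(X,float)),cv2.Rodrigues(V[:3,:3])[0],V[:3,3],K(p),p['dist_coeffs'])[0][:,0]
def st():
    s=manip.get_state();q=s['orientation'];r=R.from_quat(np.r_[q[1:],q[0]])
    return s,r.as_matrix()
def shot(n,name):
    p=manip.camera_params(n);im=manip.capture(n)[:,:,::-1].copy();cv2.imwrite(f'pics/{name}.png',im);return p,im
def crop(im,x0,y0,w,h,k,name):
    c=cv2.resize(im[y0:y0+h,x0:x0+w],None,fx=k,fy=k,interpolation=cv2.INTER_CUBIC);cv2.imwrite(f'pics/{name}.png',c)
E
python3 - <<'E'
from h import *
p=manip.camera_params('top');im=cv2.imread('pics/top0.png')
a=cv2.resize(im[125:250,270:400],None,fx=4,fy=4,interpolation=cv2.INTER_CUBIC)
b=cv2.resize(im[195:290,115:215],None,fx=2.6,fy=4,interpolation=cv2.INTER_CUBIC)
b=cv2.resize(im[195:290,125:210],None,fx=3,fy=3,interpolation=cv2.INTER_CUBIC)
c=np.zeros((500,780,3),np.uint8);c[:500,:520]=a;c[:285,522:777]=b;cv2.imwrite('pics/c1.png',c)
for n,px,z in[('centre',(333,188),.025),('post',(362,162),.0667),('redfix',(322,152),.056),('eye',(345,170),.051),('green',(369,198),.05),('handletop',(155,257),.197),('smalltop',(134,212),.1)]: print(n,ray(p,px,z))
w=manip.camera_params('wrist');s,T=st();V=w['view'];C=np.linalg.inv(V)
print('cam in tool',T.T@(C[:3,3]-s['eef_pos']),T.T@C[:3,:3],w['fx'])
E
```

```text
centre [ 0.54644225 -0.03927883  0.025     ]
post [ 0.58967813 -0.09552114  0.0667    ]
redfix [ 0.61348226 -0.01795822  0.056     ]
eye [ 0.57761594 -0.06289684  0.051     ]
green [ 0.52105082 -0.10906356  0.05      ]
handletop [0.40618215 0.26462011 0.197     ]
smalltop [0.49514844 0.33990212 0.1       ]
cam in tool [ 0.07584044 -0.00041474 -0.1867474 ] [[-7.33462281e-04 -9.64465078e-01 -2.64209339e-01]
 [ 9.99999712e-01 -7.59586173e-04 -3.28425917e-06]
 [-1.97522208e-04 -2.64209266e-01  9.64465357e-01]] 415.03060495986045
```

View pics/c1.png

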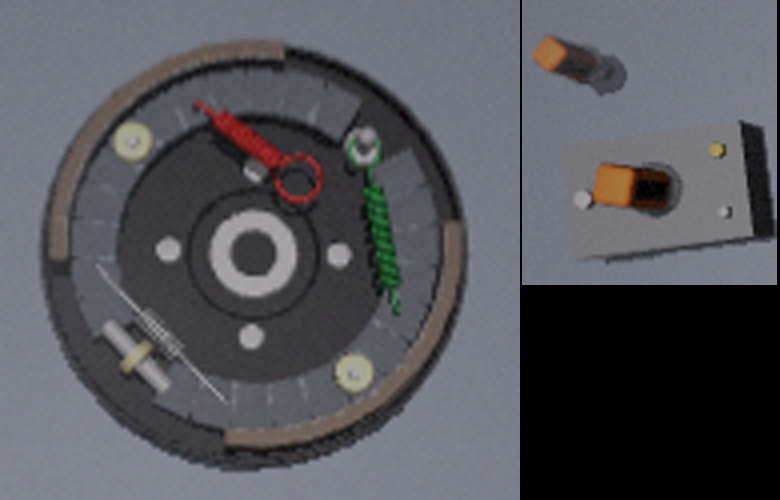

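```bash
python3 - <<'E'
from h import *
p=manip.camera_params('top')
f=lambda n,px,z:print(n,ray(p,px,z).round(4)) 
f('centre',(333.2,188.2),.025);f('post',(361.2,158.8),.0667);f('fix',(320,151),.052);f('eye',(344.7,169.5),.051)
g=lambda x,y:((x-522)/3+125,y/3+195)
f('htop',g(613,184),.148);f('guard',g(656,187),.070)
for c in[(564,147),(741,121),(757,236),(579,259)]:f('corner',g(*c),.065)
C=ray(p,(333.2,188.2),.025)[:2];P=ray(p,(361.2,158.8),.0667)[:2];F=ray(p,(320,151),.052)[:2]
print(np.linalg.norm(C-P),np.linalg.norm(P-F),np.linalg.norm(C-F))
E
```

```text
centre [ 0.546  -0.0397  0.025 ]
post [ 0.5961 -0.0941  0.0667]
fix [ 0.6166 -0.0141  0.052 ]
eye [ 0.5786 -0.0623  0.051 ]
htop [0.4091 0.2809 0.148 ]
guard [0.4096 0.2794 0.07  ]
corner [0.4366 0.3426 0.065 ]
corner [0.4516 0.2252 0.065 ]
corner [0.3774 0.2147 0.065 ]
corner [0.3638 0.332  0.065 ]
0.07395497015972688 0.0826486061305225 0.07506652538830551
```

```bash
python3 -m inch '[[0,0,0.5,0.7,-0.8,0,60],[0,0,1.2,1.5,-1.7,0,50],[0,0,1.9,2.3,-2.6,0,50],[0,0,2.5,3.1,-3.5,0,50],[0,0,3.1,3.9,-4.4,0,50],[0,0,3.5,4.6,-5.2,0,50],[0,0,3.6,5.12,-5.76,0,50],[0,0,3.6,5.12,-5.76,0,50],[0,0,3.6,5.12,-5.76,0,50]]' 60
python3 - <<'E'
from h import *
p,im=shot('wrist','w1');s,T=st();print(s['eef_pos'],T[:,1],s['joints'])
for X in [(.409,.280,.148),(.409,.280,.07)]:print(proj(p,X))
E
```

```text
time_s: 1.0
eef_pos: [0.4092, 0.2799, 0.1982]
orientation: [-0.0, -0.06, 0.998, -0.0]
force: [0.5, 0.9, 0.1]
gripper_width: 0.497
[0.40882928 0.28048174 0.19824649] [-1.21160909e-01  9.92632880e-01 -4.45538262e-06] [ 5.27307350e-01  1.79409447e-01  1.67075057e+00  2.10835722e-04
  1.29191563e+00 -1.16500639e+00]
[[331.79220009 255.20395852]]
[[331.41912056 224.71129144]]
```

View pics/w1.png

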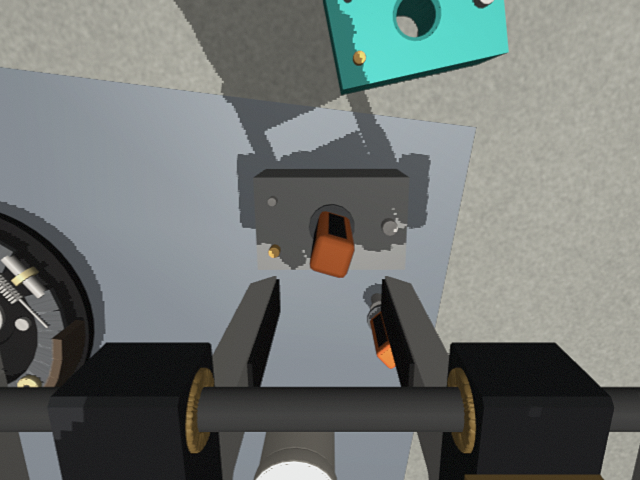

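```bash
python3 - <<'E'
from h import *
p=manip.camera_params('wrist')
a=ray(p,(312,270),.148);b=ray(p,(347,277),.148);c=ray(p,(353,240),.148);d=ray(p,(319,234),.148)
print(a,b,c,d,np.degrees(np.arctan2(-(b-a)[0],(b-a)[1])),np.linalg.norm(b-a),(a+b+c+d)/4)
E
python3 -m inch '[[0,0,-0.7,0,0,-0.3,50],[0,0,-1.3,0,0,-0.8,50],[0,0,-1.3,0,0,-1.4,50],[0,0,-1.3,0,0,-2.0,50],[0,0,-1.3,0,0,-2.5,50],[0,0,-1.3,0,0,-2.75,50],[0,0,-1.3,0,0,-2.75,50]]'
```

```text
[0.41940062 0.26979457 0.148     ] [0.42132023 0.2914099  0.148     ] [0.39773114 0.2918811  0.148     ] [0.3965025  0.27144416 0.148     ] -5.0750134154565085 0.021700407434755226 [0.40873862 0.28113243 0.148     ]
time_s: 1.75
eef_pos: [0.4083, 0.2806, 0.0876]
orientation: [-0.001, 0.029, 1.0, -0.001]
force: [-0.1, -0.3, 0.2]
gripper_width: 0.502
```

```bash
python3 -m inch '[[0,0,0,0,0,0,30],[0,0,0,0,0,0,15],[0,0,0,0,0,0,10],[0,0,0,0,0,0,10],[0,0,0,0,0,0,10],[0,0,0,0,0,0,10]]' 60
python3 -m inch '[[0,0,0,0,0,0.3,10],[0,0,0,0,0,0.9,10],[0,0,0,0,0,1.6,10],[0,0,0,0,0,2.3,10],[0,0,0,0,0,2.8,10],[0,0,0,0,0,3.1,10],[0,0,0,0,0,3.1,10]]'
python3 - <<'E'
from h import *
p,im=shot('wrist','w2');s,T=st();print(s['eef_pos'],T[:,1],s['gripper_width'],s['force'])
pt,it=shot('top','t2');ps,i2=shot('side','s2')
X=s['eef_pos']+T@np.array([0,0,.081]);print(X)
q=proj(ps,X)[0];q2=proj(pt,X)[0];print(q,q2)
crop(i2,int(q[0])-60,int(q[1])-100,120,140,4,'s2c')
E
```

```text
time_s: 2.35
eef_pos: [0.4095, 0.2804, 0.0892]
orientation: [0.0, 0.03, 1.0, 0.0]
force: [-2.2, 0.8, 6.0]
gripper_width: 0.257
time_s: 3.05
eef_pos: [0.4096, 0.2804, 0.2139]
orientation: [0.001, 0.03, 1.0, 0.001]
force: [0.4, -1.0, -1.7]
gripper_width: 0.257
[0.4091879  0.28014858 0.21247099] [5.96814554e-02 9.98217460e-01 1.64621727e-04] 0.26119053341785664 [ 0.20853352 -0.07252035 -1.97499408]
[0.40921325 0.28016042 0.131471  ]
[210.41706296 158.52487089] [158.83073005 256.53452833]
```

View pics/s2c.png

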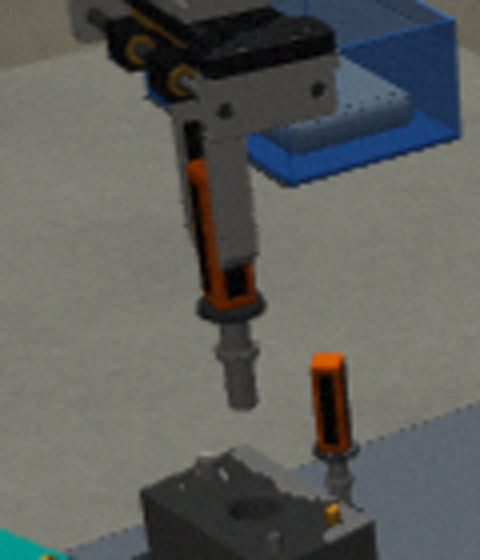

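The side crop shows the puller gripped upright and its tip where predicted, at TCP +81 mm. Next I hover near the eye and look.

```bash
python3 -m inch '[[0,0,-0.1,0.25,-0.5,0,10],[0,0,-0.3,0.7,-1.4,0,10],[0,0,-0.5,1.2,-2.4,0,10],[0,0,-0.7,1.7,-3.4,0,10],[0,0,-0.9,2.25,-4.5,0,10],[0,0,-1.1,2.75,-5.5,0,10],[0,0,-1.2,3.3,-6.5,-0.1,10],[0,0,-1.3,3.7,-7.4,-0.2,10],[0,0,-1.35,4.0,-8.0,-0.3,10],[0,0,-1.35,4.0,-8.0,-0.3,10]]'
python3 -m inch '[[0,0,0,0,0,0,10],[0,0,0,0,0,0,10]]'
python3 - <<'E'
from h import *
p,im=shot('wrist','w3');s,T=st();print(s['eef_pos'],T[:,1],s['joints'])
print('tip',proj(p,s['eef_pos']+T@np.array([0,0,.081])))
for X in[(.5968,-.0948,.0667),(.5786,-.0623,.051),(.6179,-.0116,.051),(.546,-.0397,.025)]:print(proj(p,X))
crop(im,170,60,320,240,2.5,'w3c')
E
```

```text
time_s: 4.2
eef_pos: [0.5693, -0.0426, 0.198]
orientation: [-0.002, 0.125, 0.992, -0.0]
force: [-0.5, 1.1, -1.8]
gripper_width: 0.257
time_s: 4.4
eef_pos: [0.5688, -0.039, 0.2]
orientation: [-0.0, 0.123, 0.992, 0.0]
force: [-0.1, 0.3, -1.9]
gripper_width: 0.256
[ 0.56890171 -0.03888579  0.20029776] [2.44476900e-01 9.69655117e-01 7.21997888e-06] [-1.32501730e-01  3.43930459e-01  1.45869992e+00  5.60533127e-05
  1.33937358e+00 -1.45633074e+00]
tip [[331.20587755 241.28785655]]
[[273.12725914 271.77864556]]
[[306.75240398 236.52886569]]
[[375.99730555 265.49157663]]
[[323.61869267 187.79105725]]
```

View pics/w3c.png

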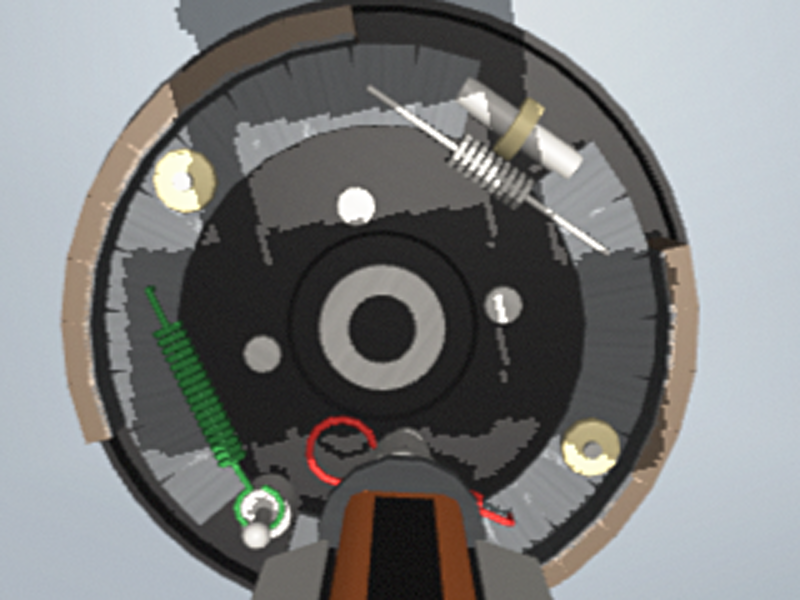

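```bash
python3 - <<'E'
from h import *
im=cv2.imread('pics/w3.png');p=manip.camera_params('wrist')
b,g,r=[im[:,:,i].astype(int) for i in range(3)]
m=((r>120)&(g<90)&(b<90)).astype(np.uint8);m[:,:290]=0;m[:,325:]=0;m[:215]=0;m[262:]=0
ys,xs=np.nonzero(m);A=np.c_[xs,ys,np.ones(len(xs))];k=np.linalg.lstsq(A,xs**2+ys**2,rcond=None)[0];c=k[:2]/2;print(c,np.sqrt(k[2]+c@c),len(xs))
print('eye',ray(p,c,.051))
print('post',ray(p,(272.8,274.2),.0655))
pc=ray(p,(170+382/2.5,60+327/2.5),.027);print('hub',pc)
F=np.array([.6179,-.0116]);print(ray(p,(170+514/2.5,60+521/2.5),.051))
E
```

```text
[306.41684166 240.20365374] 12.899944928637696 149
eye [ 0.58185858 -0.06333294  0.051     ]
post [ 0.5994082  -0.09588506  0.0655    ]
hub [ 0.54830216 -0.04086567  0.027     ]
[ 0.62064531 -0.01237142  0.051     ]
```

```bash
python3 -m inch '[[0,0,0,0.15,-0.3,-0.2,10],[0,0,0,0.3,-0.6,-0.6,10],[0,0,0,0.3,-0.6,-1.1,10],[0,0,0,0.3,-0.6,-1.4,10],[0,0,0,0.3,-0.6,-1.45,10],[0,0,0,0.3,-0.6,-1.45,10],[0,0,0,0.3,-0.6,-1.45,10]]'
python3 - <<'E'
from h import *
p,im=shot('wrist','w4');s,T=st();t=s['eef_pos']+T@np.array([0,0,.081]);print(s['eef_pos'],t,proj(p,t))
for X in[(.5805,-.063,.051),(.598,-.0955,.0667)]:print(proj(p,X))
crop(im,235,165,200,150,4,'w4c')
E
```

```text
time_s: 5.15
eef_pos: [0.5816, -0.0638, 0.1432]
orientation: [0.001, 0.124, 0.992, -0.0]
force: [0.1, -0.5, -2.3]
gripper_width: 0.253
[ 0.58161798 -0.06382695  0.14331083] [ 0.581733   -0.06384613  0.06231091] [[331.0660673  241.15912506]]
[[331.77273197 234.76304423]]
[[291.55041173 276.50454732]]
```

View pics/w4c.png

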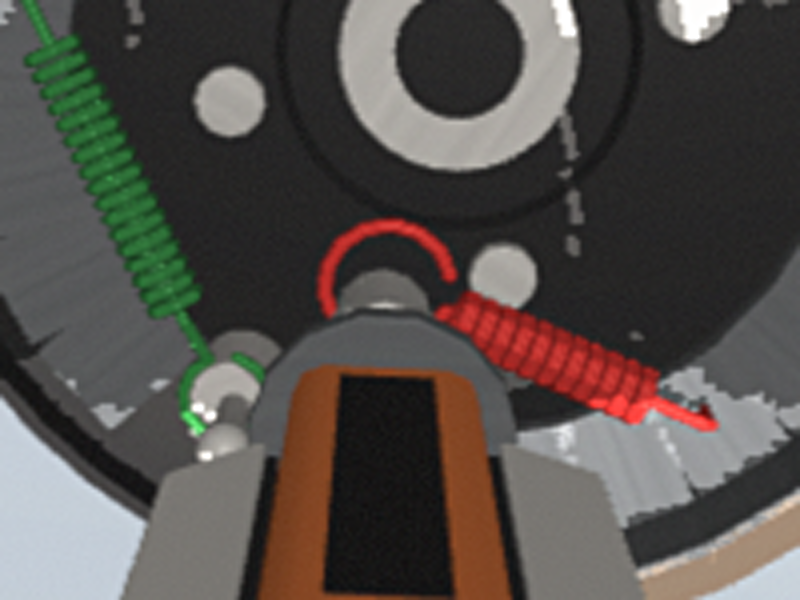

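```bash
python3 - <<'E'
from h import *
im=cv2.imread('pics/w4.png');p=manip.camera_params('wrist');s,T=st();
b,g,r=[im[:,:,i].astype(int) for i in range(3)]
m=((r>110)&(g<90)&(b<90)).astype(np.uint8);m[:,:310]=0;m[:,348:]=0;m[:215]=0;m[240:]=0
ys,xs=np.nonzero(m);A=np.c_[xs,ys,np.ones(len(xs))];k=np.linalg.lstsq(A,xs**2+ys**2,rcond=None)[0];c=k[:2]/2;print(c,np.sqrt(k[2]+c@c),len(xs))
e=ray(p,c,.051);print('eye',e,'tool-frame offset',T.T@(e-s['eef_pos']))
# direct ellipse: back-project pixels on plane then circle fit
W=np.array([ray(p,(x,y),.051)[:2] for x,y in zip(xs,ys)]);A=np.c_[W,np.ones(len(W))];k=np.linalg.lstsq(A,(W**2).sum(1),rcond=None)[0];c=k[:2]/2;print('eyefit',c,np.sqrt(k[2]+c@c))
for l in(.079,.081):
  a=np.linspace(0,2*np.pi,72);q=proj(p,[s['eef_pos']+T@np.array([.008*np.cos(t),.008*np.sin(t),l]) for t in a])
  print(l,'rim top row',q[:,1].min(),'cols',q[:,0].min(),q[:,0].max())
print(im[222:246,331].tolist())
print(im[236,312:350].sum(1))
print('post',ray(p,(290.3,275),.0655))
E
```

```text
[331.41221551 236.0187738 ] 15.376446979790737 169
eye [ 0.58136817 -0.06344732  0.051     ] tool-frame offset [0.00046779 0.0002957  0.09231029]
eyefit [ 0.58109363 -0.0633982 ] 0.01065886289424523
0.079 rim top row 230.27098833461565 cols 319.0182699044009 343.03694724668117
0.081 rim top row 229.5268810196754 cols 319.0952926600573 342.9475118224832
[[40, 43, 178], [29, 31, 73], [38, 37, 32], [36, 36, 36], [37, 37, 35], [34, 36, 36], [34, 34, 36], [36, 38, 36], [35, 33, 33], [40, 39, 40], [77, 78, 80], [101, 105, 107], [100, 103, 105], [97, 100, 103], [97, 100, 103], [97, 100, 103], [95, 97, 100], [95, 99, 100], [130, 135, 137], [175, 181, 184], [65, 67, 67], [50, 50, 48], [85, 83, 81], [96, 95, 94]]
[104 104 161 253 284 241 131  95 113 166 234 276 279 285 282 286 292 290
 294 300 303 300 305 302 302 303 281 190 120 102 108 107 106 102 104 108
 108  96]
post [ 0.59721681 -0.09624988  0.0655    ]
```

```bash
python3 -m inch '[[0,0,0,-0.03,0.02,0,10],[0,0,0,-0.03,0.02,-0.1,10],[0,0,0,-0.03,0.02,-0.2,10],[0,0,0,-0.03,0.02,-0.27,10],[0,0,0,-0.03,0.02,-0.27,10]]'
python3 -m inch '[[0,0,0,0,0,-0.1,10],[0,0,0,0,0,-0.2,10],[0,0,0,0,0,-0.26,10],[0,0,0,0,0,-0.26,10]]'
python3 - <<'E'
from h import *
p,im=shot('wrist','w5');s,T=st();t=s['eef_pos']+T@np.array([0,0,.081]);print(s['eef_pos'],t,s['force'],proj(p,t))
crop(im,235,165,200,150,4,'w5c')
E
```

```text
time_s: 5.7
eef_pos: [0.5798, -0.063, 0.131]
orientation: [-0.0, 0.124, 0.992, 0.0]
force: [0.2, 0.3, -1.5]
gripper_width: 0.256
time_s: 6.1
eef_pos: [0.5798, -0.063, 0.1207]
orientation: [-0.0, 0.124, 0.992, 0.0]
force: [0.0, 0.6, -2.3]
gripper_width: 0.255
[ 0.57994942 -0.06298249  0.12105079] [ 0.5799234  -0.06297512  0.04005079] [ 0.50533569  1.31270674 -0.94724869] [[331.07481933 241.42386108]]
```

View pics/w5c.png

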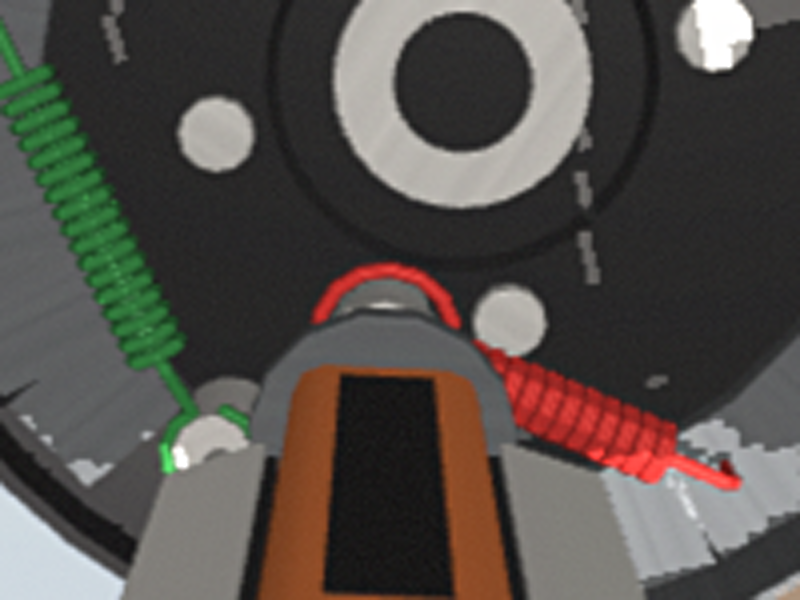

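The eye encloses the shaft, with its arc visible in front of the shaft at crop (385,275), and no contact force shows. Next I lean about 15° towards the spring, take up the slack and lift.

```bash
python3 -m inch '[[-0.4,0.15,0,0,0.05,0,10],[-0.9,0.33,0,0.02,0.14,-0.02,10],[-1.4,0.5,0,0.04,0.24,-0.05,10],[-1.76,0.64,0,0.06,0.33,-0.07,10],[-1.76,0.64,0,0.06,0.33,-0.07,10]]'
python3 - <<'E'
from h import *
s,T=st();t=s['eef_pos']+T@np.array([0,0,.081]);print(s['eef_pos'],t,s['force'],T[:,2])
E
python3 -m inch '[[0,0,0,0,0,0.1,10],[0,0,0,0,0,0.25,10],[0,0,0,0,0,0.4,10],[0,0,0,0,0,0.55,10],[0,0,0,0,0,0.67,10],[0,0,0,0,0,0.72,10],[0,0,0,0,0,0.72,10]]'
python3 - <<'E'
from h import *
s,T=st();t=s['eef_pos']+T@np.array([0,0,.081]);print(s['eef_pos'],t,s['force'],T[:,2])
p,im=shot('side','s6');q=proj(p,t)[0];crop(im,int(q[0])-90,int(q[1])-80,180,150,4,'s6c')
E
```

```text
time_s: 6.65
eef_pos: [0.5833, -0.0477, 0.1183]
orientation: [-0.028, 0.122, 0.984, -0.127]
force: [3.1, 2.5, -1.8]
gripper_width: 0.253
[ 0.58330426 -0.04770674  0.11825166] [ 0.57627019 -0.06742336  0.04000349] [ 3.13760098  2.4679404  -1.82783826] [-0.08684041 -0.24341512 -0.96602682]
time_s: 7.35
eef_pos: [0.5832, -0.0489, 0.1477]
orientation: [-0.028, 0.123, 0.984, -0.126]
force: [2.9, 4.2, -3.9]
gripper_width: 0.254
[ 0.58318127 -0.04893353  0.14768108] [ 0.57623098 -0.06848223  0.0693833 ] [ 2.8843473   4.24821774 -3.92501053] [-0.08580605 -0.24134203 -0.9666392 ]
```

View pics/s6c.png

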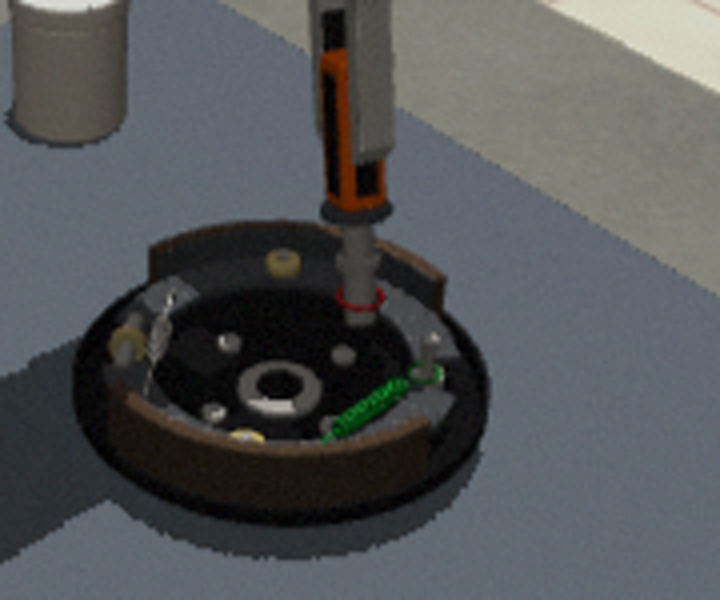

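```bash
python3 -m inch '[[0,0,0,0.06,-0.08,0,10],[0,0,0,0.16,-0.22,0,10],[0,0,0,0.28,-0.38,0,10],[0,0,0,0.4,-0.54,0,10],[0,0,0,0.48,-0.65,0,10],[0,0,0,0.51,-0.69,0,10],[0,0,0,0.51,-0.69,0,10],[0,0,0,0.51,-0.69,0,10]]'
python3 - <<'E'
from h import *
s,T=st();t=s['eef_pos']+T@np.array([0,0,.081]);print(s['eef_pos'],t,s['force'],s['moment'],T[:,2])
p,im=shot('side','s7');q=proj(p,t)[0];c1=cv2.resize(im[int(q[1])-40:int(q[1])+30,int(q[0])-35:int(q[0])+30],None,fx=6,fy=6,interpolation=cv2.INTER_CUBIC)
w,iw=shot('wrist','w7');qw=proj(w,t)[0];c2=cv2.resize(iw[int(qw[1])-35:int(qw[1])+35,int(qw[0])-32:int(qw[0])+33],None,fx=6,fy=6,interpolation=cv2.INTER_CUBIC)
cv2.imwrite('pics/c7.png',np.hstack([c1,c2]));print(q,qw,proj(p,(.5966,-.0959,.06675)),proj(w,(.5966,-.0959,.06675)))
E
```

```text
time_s: 8.2
eef_pos: [0.6033, -0.0757, 0.147]
orientation: [-0.029, 0.122, 0.984, -0.125]
force: [2.5, 9.8, -4.2]
gripper_width: 0.256
[ 0.60332371 -0.07565385  0.14700176] [ 0.59628127 -0.09507094  0.06867947] [ 2.48978776  9.82890804 -4.1555617 ] [ 2.83455775 -0.83353294 -0.06239168] [-0.08694376 -0.23971709 -0.96694183]
[388.41850156 231.0061246 ] [331.1302814 241.2515519] [[388.73908636 231.91216566]] [[330.80633023 241.23163212]]
```

View pics/c7.png

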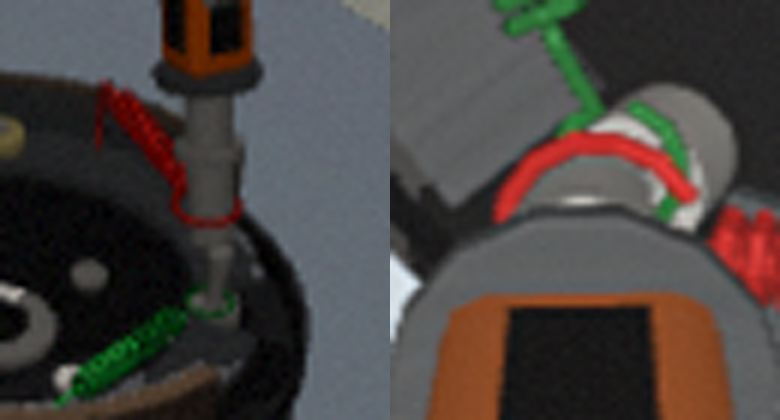

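```bash
python3 - <<'E'
from h import *
im=cv2.imread('pics/s7.png');g=im.sum(2)//3
print('cols',list(range(378,402)))
for y in range(218,242):print(y,g[y,378:402])
p=manip.camera_params('side')
P=np.array([.5966,-.0959,0]);print(proj(p,[P+[0,0,z] for z in(.045,.05,.056,.062,.0667)]))
s,T=st();print(proj(p,[s['eef_pos']+T@np.array([0,0,l]) for l in (.06,.07,.081)]))
i0=cv2.imread('pics/s6.png');g0=i0.sum(2)//3
print('before')
for y in range(222,244):print(y,g0[y,378:402])
E
```

```text
cols [378, 379, 380, 381, 382, 383, 384, 385, 386, 387, 388, 389, 390, 391, 392, 393, 394, 395, 396, 397, 398, 399, 400, 401]
218 [ 30  26  36  49  33  51  56  58  64  60  61  60  62  50  34  64 104 106
 107 103 107 105 108 105]
219 [ 34  26  31  35  29  38  52  61  64  67  66  63  61  52  29  80 108 106
 103 103 107 106 106 102]
220 [ 30  30  31  31  28  45  50  58  65  67  68  66  61  50  28  85 106 106
 104 107 105 106 105 105]
221 [ 36  34  33  25  39  37  48  58  65  70  69  66  61  53  31  85 107 107
 105 105 105 109 106 106]
222 [ 32  30  32  28  33  26  44  61  67  70  68  66  58  50  31 104 107 105
 105 104 104 107 106 107]
223 [ 37  36  33  29  32  26  43  61  65  69  68  65  61  53  36 107 105 107
 106 107 106 105 103 108]
224 [ 33  37  34  30  30  33  46  59  63  68  67  65  61  55  36  74 105 109
 108 107 105 106 105 107]
225 [ 30  34  35  27  35  38  46  57  65  69  68  66  61  55  35  67 107 108
 104 106 105 106 107 107]
226 [ 30  36  35  33  33  39  42  57  65  66  66  67  57  43  38  38  76 104
 106 104 107 105 105 108]
227 [ 25  32  39  36  34  30  42  50  53  53  5
[... 2904 characters left out ...]
6 76 72 35  0  3  3 15 42]
236 [23 13 10 11  9  7 21 55 73 56 53 60 56 73 76 74 78 74 65 20 11  7 13 27]
237 [14 17  5  9  8  8 16 45 65 52 52 60 50 52 46 48 46 40 38 21 11  2  8 20]
238 [16 20 20 15  7  7 11 29 43 46 55 57 41 30 29 31 25 26 25 20 16  4  6 17]
239 [13 22 17 20  9 10 16 19 39 42 57 57 50 55 42 13 21 20 22 21 22 14  0  7]
240 [ 20  20  18  19   6  10  28  71  72  60  56  58  39  60 102  10  19  15
  17  20  22  17   7  13]
241 [20 16 19 15 17 12 42 77 76 62 62 57 56 55 93 31 23 23 19 18 18 14 12  6]
242 [ 19  12  21  23  24  13  27  49  52  62  59  44  52  57 123  23  11  17
  24  22  23  17  13   8]
243 [12 42 30 49 37 53 27 27 32 35 34 30 44 64 71  5 11 17 21 19 19 19 19  8]
```

```bash
python3 -m inch '[[0,0,0,0.03,-0.025,0,10],[0,0,0,0.03,-0.025,-0.04,10],[0,0,0,0.03,-0.025,-0.08,10],[0,0,0,0.03,-0.025,-0.12,10],[0,0,0,0.03,-0.025,-0.12,10]]'
python3 -m inch '[[0,0,0,0,0,-0.02,10],[0,0,0,0,0,-0.02,10]]'
python3 - <<'E'
from h import *
s,T=st();t=s['eef_pos']+T@np.array([0,0,.081]);print(t,s['force'],s['moment'],T[:,2])
E
```

```text
time_s: 8.8
eef_pos: [0.6045, -0.0765, 0.1421]
orientation: [-0.029, 0.122, 0.984, -0.125]
force: [3.4, 9.2, -4.8]
gripper_width: 0.252
time_s: 9.0
eef_pos: [0.6046, -0.0765, 0.1415]
orientation: [-0.028, 0.122, 0.984, -0.125]
force: [2.9, 10.2, -3.7]
gripper_width: 0.258
[ 0.59761718 -0.09596317  0.0631668 ] [ 2.86480782 10.19467906 -3.65854979] [ 2.88762125 -0.99900665 -0.04768611] [-0.08651997 -0.2397942  -0.96696072]
```

```bash
python3 -m inch '[[0,0,0,0,0,-0.02,10],[0,0,0,0,0,-0.02,10]]'
python3 -m inch '[[0,0,0,0,0,-0.02,10],[0,0,0,0,0,-0.02,10]]'
python3 - <<'E'
from h import *
s,T=st();t=s['eef_pos']+T@np.array([0,0,.081]);print(t,s['force'],s['moment'],T[:,2])
p,im=shot('side','s8');print(im.sum(2)[226:242,382:398]//3)
E
```

```text
time_s: 9.2
eef_pos: [0.6047, -0.0766, 0.1408]
orientation: [-0.028, 0.122, 0.984, -0.125]
force: [3.0, 8.6, -3.3]
gripper_width: 0.255
time_s: 9.4
eef_pos: [0.6048, -0.0766, 0.1401]
orientation: [-0.028, 0.122, 0.984, -0.125]
force: [2.8, 9.4, -3.3]
gripper_width: 0.254
[ 0.59781731 -0.09607301  0.06180634] [ 2.84143182  9.44784392 -3.25878514] [ 2.72948234 -0.98100727 -0.01318873] [-0.08598437 -0.2400155  -0.96695359]
[[ 29  27  32  52  61  66  69  67  62  60  45  47  74 108 106 106]
 [ 40  25  32  51  63  68  71  68  65  60  48  33  35  74 104 106]
 [ 35  37  35  53  63  67  71  70  64  59  46  34   8  37  74 103]
 [ 25  31  41  45  62  67  69  68  64  42  37  19   6  13  35  74]
 [ 31  35  32  41  52  55  52  54  53  43  41  63  32   4  15  34]
 [ 28  36  36  53  47  42  43  46  45  56  50  43  29   0   8  19]
 [ 24  28  36  52  58  63  64  67  66  58  48  34  30  32   4   7]
 [ 14  26  36  59  60  63  67  66  68  60  44  35  35  22   8   1]
 [  9  18  29  45  56  61  67  66  58  51  37  37  34  32  13   1]
 [ 14  14  20  38  39  43  57  59  58  42  35  31  40  66  39   8]
 [ 11   6  14  30  37  39  52  58  54  35  34  36  36  50  68  16]
 [  4   9  17  26  32  34  54  61  49  32  31  29  33  32  43  19]
 [ 13   7  12  20  27  31  56  58  42  33  26  28  26  27  23  17]
 [ 10  12  16  23  43  40  55  59  35  32  27  18  21  21  21  18]
 [  6  11  27  72  72  56  61  56  31  24  49  12  21  18  19  20]
 [  4  16  46  81  82  63  61  59  59  35  38  19   9  20  17  22]]
```

```bash
python3 -m inch '[[0,0,0,0,0,-0.02,10],[0,0,0,0,0,-0.02,10]]'
python3 -m inch '[[0,0,0,0,0,-0.02,10],[0,0,0,0,0,-0.02,10]]'
python3 - <<'E'
from h import *
s,T=st();t=s['eef_pos']+T@np.array([0,0,.081]);print(t,s['force'],s['moment'],T[:,2])
E
```

```text
time_s: 9.65
eef_pos: [0.6049, -0.0766, 0.1398]
orientation: [-0.028, 0.122, 0.984, -0.126]
force: [4.2, 9.3, 0.7]
gripper_width: 0.252
time_s: 9.85
eef_pos: [0.6049, -0.0767, 0.1396]
orientation: [-0.028, 0.123, 0.984, -0.126]
force: [0.9, 11.6, 5.8]
gripper_width: 0.255
[ 0.59803464 -0.0961459   0.06132183] [ 0.85860119 11.60262815  5.75427385] [ 2.4903539  -0.19226683 -0.16654594] [-0.08519297 -0.24044322 -0.96691738]
```

```bash
cat > lean.py <<'E'
from h import *
import sys
# tilt table: target handle lean angles (deg, + = away from spring); pivot = current tip; dz extra (mm)
L=.0803;d=np.array([.246,.969,0]);dz=float(sys.argv[1])
s,T=st();h0=-T[:,2];t0=s['eef_pos']-L*h0
print('lean now',np.degrees(np.arctan2(-h0@d,h0[2])),'tip',t0.round(4),'F',s['force'].round(1))
for a in map(float,sys.argv[2:]):
    a=np.radians(a);h1=-d*np.sin(a)+np.array([0,0,np.cos(a)])
    ax=np.cross(h0,h1);ang=np.arctan2(np.linalg.norm(ax),h0@h1);rv=ax/np.linalg.norm(ax)*np.degrees(ang)/8
    print(np.degrees(a).round(1),rv.round(3),((L*(h1-h0)+[0,0,dz/1000])/.04).round(3))
E
python3 lean.py 0.4 -10 -5 0 5 10 15 20 25 30
```

```text
lean now -14.715573422011976 tip [ 0.5981 -0.096   0.062 ] F [ 0.9 11.6  5.8]
-10.0 [ 0.531 -0.305  0.029] [-0.085 -0.145  0.046]
-5.0 [ 1.136 -0.462  0.015] [-0.128 -0.313  0.069]
0.0 [ 1.741 -0.617  0.   ] [-0.171 -0.483  0.076]
5.0 [ 2.347 -0.772 -0.015] [-0.214 -0.652  0.069]
10.0 [ 2.952 -0.925 -0.03 ] [-0.257 -0.82   0.046]
15.0 [ 3.558 -1.078 -0.045] [-0.299 -0.986  0.008]
20.0 [ 4.164 -1.23  -0.061] [-0.34  -1.148 -0.045]
25.0 [ 4.77  -1.381 -0.077] [-0.38  -1.305 -0.112]
30.0 [ 5.377 -1.531 -0.093] [-0.418 -1.455 -0.193]
```

```bash
python3 -m inch '[[0.53,-0.3,0,-0.085,-0.145,0.046,10],[1.14,-0.46,0,-0.13,-0.313,0.069,10],[1.74,-0.62,0,-0.17,-0.483,0.076,10],[1.74,-0.62,0,-0.17,-0.483,0.076,10]]'
python3 lean.py 0 5 10 15 20 25 30
```

```text
time_s: 10.25
eef_pos: [0.5978, -0.0978, 0.1425]
orientation: [0.0, 0.125, 0.992, 0.001]
force: [3.7, 10.8, 1.9]
gripper_width: 0.252
lean now 0.1588557694114048 tip [ 0.5978 -0.0976  0.0622] F [ 3.7 10.8  1.9]
5.0 [ 0.587 -0.147  0.   ] [-0.041 -0.164 -0.008]
10.0 [ 1.193 -0.3    0.   ] [-0.084 -0.333 -0.03 ]
15.0 [ 1.798e+00 -4.540e-01  1.000e-03] [-0.126 -0.498 -0.068]
20.0 [ 2.404e+00 -6.080e-01  1.000e-03] [-0.167 -0.66  -0.121]
25.0 [ 3.009e+00 -7.620e-01  1.000e-03] [-0.207 -0.817 -0.188]
30.0 [ 3.615e+00 -9.160e-01  1.000e-03] [-0.245 -0.967 -0.269]
```

```bash
python3 -m inch '[[0.59,-0.15,0,-0.041,-0.164,-0.008,10],[1.19,-0.3,0,-0.084,-0.333,-0.03,10],[1.8,-0.45,0,-0.126,-0.498,-0.068,10],[1.8,-0.45,0,-0.126,-0.498,-0.068,10],[1.8,-0.45,0,-0.126,-0.498,-0.068,10]]'
python3 lean.py 0 20 25 30 35
python3 - <<'E'
from h import *
s,T=st();t=s['eef_pos']+T@np.array([0,0,.0803])
p,im=shot('side','s9');q=proj(p,t)[0];c1=cv2.resize(im[int(q[1])-45:int(q[1])+25,int(q[0])-35:int(q[0])+30],None,fx=6,fy=6,interpolation=cv2.INTER_CUBIC)
w,iw=shot('wrist','w9');qw=proj(w,t)[0];c2=cv2.resize(iw[int(qw[1])-35:int(qw[1])+35,int(qw[0])-32:int(qw[0])+33],None,fx=6,fy=6,interpolation=cv2.INTER_CUBIC)
cv2.imwrite('pics/c9.png',np.hstack([c1,c2]))
E
```

```text
time_s: 10.75
eef_pos: [0.5928, -0.1171, 0.1395]
orientation: [0.015, 0.123, 0.984, 0.127]
force: [3.7, 7.1, 2.8]
gripper_width: 0.254
lean now 14.701351101756432 tip [ 0.5977 -0.0973  0.0619] F [3.7 7.1 2.8]
20.0 [ 0.638 -0.174 -0.004] [-0.047 -0.171 -0.055]
25.0 [ 1.244 -0.327 -0.005] [-0.087 -0.327 -0.122]
30.0 [ 1.85  -0.481 -0.006] [-0.125 -0.478 -0.203]
35.0 [ 2.456 -0.634 -0.007] [-0.161 -0.621 -0.297]
```

View pics/c9.png

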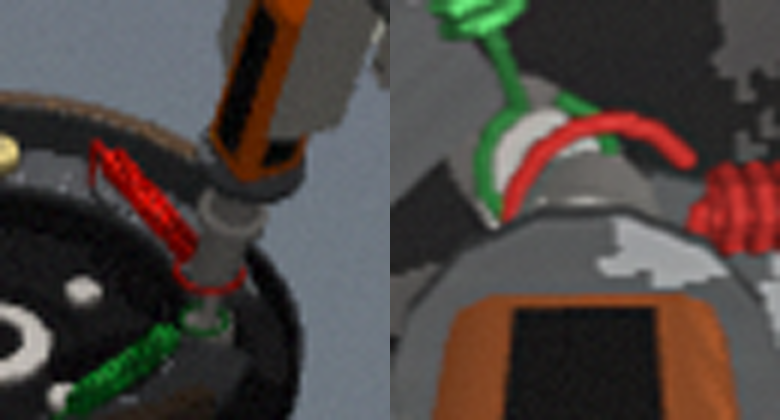

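The seated tip is leaning away, and the eye is sliding down towards the rim at crop (210,275). I continue the lean.

```bash
cat > red.py <<'E'
from h import *
# lowest red pixels near post in side view: eye's position
p,im=shot('side','r%d'%int(manip.get_state()['time_s']*100))
b,g,r=[im[:,:,i].astype(int) for i in range(3)];m=(r>90)&(r>1.7*g)&(r>1.7*b);m&=(abs(r-g)>50)
ys,xs=np.nonzero(m[200:250,360:400]);k=ys>=np.sort(ys)[-12];print('red low rows',ys.max()+200,'median of low12 (col,row)',np.median(xs[k])+360,np.median(ys[k])+200,'n',len(ys),'right',xs.max()+360)
P=np.array([.598,-.097,0]);print('post z .048/.062 at',proj(p,[P+[0,0,.048],P+[0,0,.062]]).round(1).tolist())
E
python3 red.py
python3 -m inch '[[0.64,-0.17,0,-0.047,-0.171,-0.055,10],[1.24,-0.33,0,-0.087,-0.327,-0.122,10],[1.24,-0.33,0,-0.087,-0.327,-0.122,10],[1.24,-0.33,0,-0.087,-0.327,-0.122,10]]'
python3 red.py; python3 lean.py 0 20 25 30 35
```

```text
red low rows 236 median of low12 (col,row) 387.0 235.0 n 141 right 399
post z .048/.062 at [[388.8, 239.3], [389.4, 233.8]]
time_s: 11.3
eef_pos: [0.5894, -0.1306, 0.1345]
orientation: [0.027, 0.121, 0.969, 0.213]
force: [5.2, 3.4, 2.2]
gripper_width: 0.253
red low rows 237 median of low12 (col,row) 383.0 234.0 n 132 right 399
post z .048/.062 at [[388.8, 239.3], [389.4, 233.8]]
lean now 24.79551350412824 tip [ 0.5977 -0.0979  0.0617] F [3.6 3.3 1.8]
20.0 [-0.582  0.15   0.001] [0.039 0.151 0.064]
25.0 [ 0.024 -0.004  0.001] [-0.001 -0.006 -0.003]
30.0 [ 0.63  -0.158  0.001] [-0.039 -0.157 -0.084]
35.0 [ 1.235e+00 -3.120e-01  1.000e-03] [-0.075 -0.3   -0.178]
```

```bash
python3 -m inch '[[0.35,-0.09,0,-0.02,-0.08,-0.04,10],[0.63,-0.16,0,-0.039,-0.157,-0.084,10],[0.63,-0.16,0,-0.039,-0.157,-0.084,10],[0.63,-0.16,0,-0.039,-0.157,-0.084,10]]'
python3 red.py; python3 lean.py 0 35
python3 - <<'E'
from h import *
s,T=st();t=s['eef_pos']+T@np.array([0,0,.0803])
p,im=shot('side','s10');w,iw=shot('wrist','w10')
# numeric view: red mask (R) print
for I,c,n in((im,proj(p,t)[0],12),(iw,proj(w,t)[0],22)):
    x,y=c.astype(int);b,g,r=[I[y-n:y+n,x-n:x+n,i].astype(int) for i in range(3)]
    red=(r>80)&(r>1.7*g)&(r>1.7*b);gr=(g>1.4*r)&(g>1.3*b)&(g>50);br=(r+g+b)>240
    print(c);print('\n'.join(''.join('R' if red[i,j] else 'G' if gr[i,j] else '#' if br[i,j] else '.' for j in range(2*n)) for i in range(2*n)))
E
```

```text
time_s: 11.75
eef_pos: [0.5877, -0.1366, 0.1311]
orientation: [0.032, 0.119, 0.959, 0.257]
force: [3.7, 3.2, 2.6]
gripper_width: 0.249
red low rows 237 median of low12 (col,row) 383.5 236.0 n 144 right 399
post z .048/.062 at [[388.8, 239.3], [389.4, 233.8]]
lean now 29.97364932702002 tip [ 0.5976 -0.0977  0.0616] F [3.9 3.1 3.2]
35.0 [ 0.607 -0.156 -0.001] [-0.037 -0.143 -0.094]
[389.50032349 234.19391305]
RRR.####.............RRR
RRRR.#####...#.....RRRRR
RRRRRR#####.###....RRRRR
RRRRRR#########.....RRRR
RRRRRRR########.........
.RRRRRRR#######.........
..RRRRRRR###.##.........
...RRRRRR.#...##........
....RRRRRR#....#########
.....RRRRR.......####.##
.....R..##.............#
....RR..#..............#
....RR...........##.....
.....RR..........##.....
......RRRR......####....
.......RRRRR............
........GG..............
.......GGG...G..........
.......G##...GG#........
.......G###...G#........
...GGG.GGG...GG.........
.GGGGGGGGGGGGG..........
GGGGGGG.#...............
GGGGGGG.#...............
[330.50195307 241.11976911]
##.GGGGG....................................
###.GGGG........
[... 1218 characters left out ...]
#########################
....########################################
..##########################################
.###########################################
############################################
############################################
############################################
############################################
######....#..#.RR#..#...#.R##RRRRRRRRRR#####
####.RRRRRRRRRRRRRRRRRRRRRRRRRRRRRRRRRRRR###
##.RRRRRRRR.......................RRRRRRRRR#
#.RRRRRRRR........................RRRRRRRRRR
.RRRRRRRRR........................RRRRRRRRRR
.RRRRRRRRR........................RRRRRRRRRR
RRRRRRRRRR........................RRRRRRRRRR
RRRRRRRRRR........................RRRRRRRRRR
```

```bash
python3 - <<'E'
from h import *
p=manip.camera_params('side');a=np.linspace(0,6.28,73);d=np.array([.246,.969,0])
for n,c,z in(('neck',.007,.049),('head',.0045,.058),('rim',.0018,.066)):
    q=proj(p,[np.array([.5978,-.0967,z])+d*c+.011*np.array([np.cos(t),np.sin(t),0]) for t in a])
    print(n,'cols',q[:,0].min().round(1),q[:,0].max().round(1),'rows',q[:,1].min().round(1),q[:,1].max().round(1),'low col',q[q[:,1].argmax(),0])
im=cv2.imread('pics/s10.png');crop(im,340,190,90,70,8,'s10c')
E
```

```text
neck cols 381.6 392.4 rows 233.8 240.3 low col 387.8247204201394
head cols 382.5 393.4 rows 230.9 237.4 low col 388.8113659351319
rim cols 383.5 394.4 rows 228.5 235.0 low col 389.81804921587377
```

View pics/s10c.png

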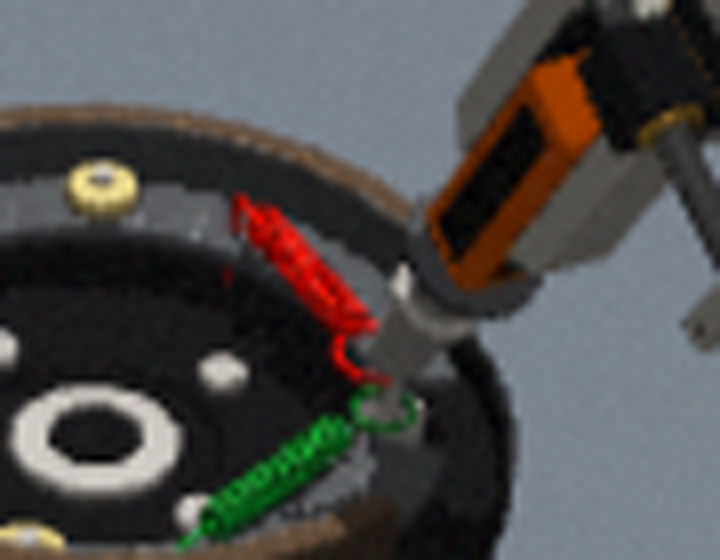

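The ring's lower edge sits at row 237, which fits a height of about 57 mm, so the eye may still hang at the rim. I lean a little further.

```bash
cat > asc.py <<'E'
from h import *
p,im=shot('side','a%d'%int(manip.get_state()['time_s']*100));I=im[226:248,376:400].astype(int);b,g,r=[I[:,:,i] for i in range(3)]
red=(r>70)&(r>1.6*g)&(r>1.6*b);gr=(g>1.4*r)&(g>1.3*b)&(g>45);br=(r+g+b)>150
print('\n'.join(str(226+i)+''.join('R' if red[i,j] else 'G' if gr[i,j] else '#' if br[i,j] else '.' for j in range(24)) for i in range(22)))
E
python3 -m inch '[[0.3,-0.08,0,-0.02,-0.07,-0.045,10],[0.6,-0.16,0,-0.037,-0.143,-0.094,10],[0.6,-0.16,0,-0.037,-0.143,-0.094,10],[0.6,-0.16,0,-0.037,-0.143,-0.094,10]]'
python3 asc.py; python3 lean.py 0 30 38
```

```text
time_s: 12.3
eef_pos: [0.5862, -0.1423, 0.1273]
orientation: [0.038, 0.118, 0.947, 0.298]
force: [4.2, 3.8, 3.0]
gripper_width: 0.252
226.RRRRRRR###########..RRR
227..RRRRRRR########.##.RRR
228...RRRRRRR#######..#..RR
229....RRRRRRR#######....##
230.....RRRRRR########.....
231......RRRRR##########...
232......R.###############.
233.....RR.##############..
234.....RR..###########....
235......RR..###########...
236.......RRRR##########...
237........RRRRR##.#####...
238.........GGG###.........
239........GGG###GG........
240........G#####GG#.......
241........G######G#.......
242...GGGG.GGG###GG#.......
243..GGGGGGGGGGGGG##.......
244.GGGGGGG##.######.......
245GGGGGGGG###.#####.......
246GGGGGGG####...#.........
247GGGGGG#####.............
lean now 34.93294859711346 tip [ 0.5976 -0.0977  0.0615] F [4.5 3.5 2. ]
30.0 [-0.599  0.153  0.001] [0.036 0.142 0.093]
38.0 [ 0.37  -0.093  0.001] [-0.021 -0.083 -0.064]
```

```bash
python3 - <<'E'
from h import *
w,iw=shot('wrist','w11');s,T=st();t=s['eef_pos']+T@np.array([0,0,.0803]);c=proj(w,t)[0]
b,g,r=[iw[:,:,i].astype(int) for i in range(3)];m=(r>80)&(r>1.7*g)&(r>1.7*b)
print(c);x0,y0=int(c[0])-34,int(c[1])-34
print('\n'.join(str(y0+i)+''.join('R' if m[y0+i,x0+j] else '.' for j in range(80)) for i in range(36)))
i4=cv2.imread('pics/w10.png')
a=np.linspace(0,6.28,37);d=np.array([.246,.969,0])
for n,cc,z in(('neck',.007,.049),('head',.0045,.058),('rim',.0018,.066)):
    q=proj(w,[np.array([.5978,-.0967,z])+d*cc+.011*np.array([np.cos(k),np.sin(k),0]) for k in a])
    print(n,'cols',q[:,0].min().round(1),q[:,0].max().round(1),'toprow',q[:,1].min().round(1),'at',q[q[:,1].argmin(),0].round(1))
print('post base',proj(w,[(.5978,-.0967,.045),(.5978,-.0967,.0667)]))
E
```

```text
[330.44667554 241.10762107]
207................................................................................
208................................................................................
209................................................................................
210................................................................................
211................................................................................
212................................................................................
213................................................................................
214................................................................................
215................................................................................
216................................................................................
217................................................................................
218................................................................................
219.............................................................
[... 1451 characters left out ...]
...................................................RRRRRRRRRRRRRRRRRRRRRRRRRRRRR
238...................................................RRRRRRRRRRRRRRRRRRRRRRRRRRRRR
239...................................................RRRRRRRRRRRRRRRRRRRRRRRRRRRRR
240...................................................RRRRRRRRRRRRRRRRRRRRRRRR.....
241...................................................RRRRRRRRRRRRRRRRRR...........
242..................................................RRRRRRRRRRRRRR................
neck cols 316.6 342.1 toprow 219.9 at 330.9
head cols 320.8 347.0 toprow 222.8 at 335.5
rim cols 324.2 350.9 toprow 225.7 at 339.3
post base [[318.17274848 235.52941711]
 [336.23248581 242.56428349]]
```

```bash
ls pics | tr '\n' ' '; python3 - <<'E'
import cv2,glob,numpy as np
L=['pics/s9.png']+sorted(glob.glob('pics/r1*.png'))+sorted(glob.glob('pics/a1*.png'))
out=[[] for _ in range(16)]
for f in L:
    I=cv2.imread(f)[226:242,378:396].astype(int);b,g,r=[I[:,:,i] for i in range(3)]
    red=(r>70)&(r>1.6*g)&(r>1.6*b);gr=(g>1.4*r)&(g>1.3*b)&(g>45);br=(r+g+b)>150
    for i in range(16): out[i].append(''.join('R' if red[i,j] else 'G' if gr[i,j] else '#' if br[i,j] else '.' for j in range(18)))
print(L);print('\n'.join(str(226+i)+' '+'  '.join(o) for i,o in enumerate(out)))
E
```

```text
a1230.png c1.png c7.png c9.png r1085.png r1130.png r1175.png s10.png s10c.png s2.png s2c.png s6.png s6c.png s7.png s8.png s9.png side0.png t2.png top0.png w1.png w10.png w11.png w2.png w3.png w3c.png w4.png w4c.png w5.png w5c.png w7.png w9.png ['pics/s9.png', 'pics/r1085.png', 'pics/r1130.png', 'pics/r1175.png', 'pics/a1230.png']
226 #RRRRRRRR#########  #RRRRRRR##########  RRRRRRR##########.  RRRRRR########....  RRRRRR###########.
227 .#RRRRRRR#########  .#RRRRRRR#########  RRRRRRRR##########  RRRRRRR########...  RRRRRRR########.##
228 ..#.RRRR.########.  ..#RRRRRR########.  .RRRRRRR##########  .RRRRRRR#########.  .RRRRRRR#######..#
229 ...#RRRR.########.  ....RRRR.########.  ..RRRRRRR#########  .RRRRRRRR#########  ..RRRRRRR#######..
230 ....#RRR.#######..  ....#RRR.#######..  ...RRRRRR#########  ...RRRRRR#########  ...RRRRRR########.
231 .....RRR#########.  .....RRR#########.  ....RRRRR########.  ....RRRRR#########  ....RRRRR#########
232 .....R##########R.  .....R##########R.  ....RR###########.  ....RRR###########  ....R.############
233 .....R.########.R.  .....R.########.R.  ...
[... 179 characters left out ...]
.#  .......RR#.#.RRR.#  ....RRR###########  ....RR..##########  ....RR..##########
236 .........RRRRRR..#  ........RRRRRR...#  .....RRRRR########  .....RRRR#########  .....RRRR#########
237 ..........###.....  ..........#R#.....  .......RRRR#..####  ......RRRRR##.####  ......RRRRR##.####
238 .........G##......  .........G##......  .......GG.##......  .......GG.###.....  .......GGG###.....
239 .......GG.##G.....  .......GG.##GG....  ......GGG###GG....  ......GGG###GG....  ......GGG###GG....
240 ......G#####GG#...  ......G#####GG#...  ......G#####GG#...  ......G#####GG#...  ......G#####GG#...
241 ......G######G....  ......G######G....  ......G######G#...  ......G######G#...  ......G######G#...
```

The ring jumped between 15° and 25° of lean. It has stayed put since then, its centre about 7 mm from the post axis (the hooked value), and the lateral force fell. The eye is therefore off the tip and on the post. I raise the tip slightly and check.

```bash
python3 -m inch '[[0,0,0,0,0,0.03,10],[0,0,0,0,0,0.05,10],[0,0,0,0,0,0.05,10],[0,0,0,0,0,0.05,10]]'
python3 asc.py; python3 lean.py 0 | head -1
python3 -m inch '[[0,0,0,0,0,0.03,10],[0,0,0,0,0,0.05,10],[0,0,0,0,0,0.05,10],[0,0,0,0,0,0.05,10]]'
python3 asc.py; python3 lean.py 0 | head -1
```

```text
time_s: 12.8
eef_pos: [0.5857, -0.1427, 0.1288]
orientation: [0.037, 0.117, 0.946, 0.298]
force: [2.4, 0.7, 0.1]
gripper_width: 0.252
226.RRRRRRR############.RRR
227..RRRRRRR########.##..RR
228...RRRRRRR#######..#..RR
229....RRRRRRR#######......
230....RRRRRRR########.....
231......RRRRR###########..
232.....RR.R##############.
233.....RR.##############..
234.....RR..###########....
235......RR..###########...
236.......RRRR##########...
237........RRRRR##.#####...
238.........GGG###.........
239........GGG###G#........
240........G#####GG#.......
241........G######G#.......
242...GGGG.GGG###GG#.......
243..GGGGGGGGGGGGG##.......
244.GGGGGGG##.######.......
245GGGGGGGG##..####........
246GGGGGGG###..............
247GGGGGG#####.............
lean now 35.023364288359126 tip [ 0.597  -0.0981  0.063 ] F [ 2.   0.5 -0.3]
time_s: 13.25
eef_pos: [0.5855, -0.1428, 0.1306]
orientation: [0.037, 0.117, 0.946, 0.299]
force: [0.7, 0.2, -1.3]
gripper_width: 0.251
226.RRRRRRR########..##..RR
227..RRRRRRR########..#..RR
228...RRRRRRR########......
229....RRRRRR#########.....
230....RRRRRR##########....
231......RRRR##############
232......R.R###############
233.....RR.############....
234.....RR..###########....
235......RR..######R####...
236.......RRRR####RR####...
237........RRRRR##.#####...
238.........GGG###.........
239........GGG###G#........
240........G#####GG#.......
241........G######G#.......
242...GGGG.GGG###GG#.......
243..GGGGGGGGGGGGG##.......
244.GGGGGGG##.######.......
245GGGGGGGG##..#####.......
246GGGGGGG###..............
247GGGGGG#####.............
lean now 35.06556769451148 tip [ 0.5968 -0.098   0.0649] F [ 0.6 -1.2 -1.3]
```

```bash
python3 -m inch '[[0,0,0,-0.015,-0.06,0.08,10],[0,0,0,-0.04,-0.15,0.22,10],[0,0,0,-0.07,-0.28,0.5,10],[0,0,0,-0.07,-0.28,1.0,10],[0,0,0,-0.07,-0.28,1.5,10],[0,0,0,-0.07,-0.28,1.7,10],[0,0,0,-0.07,-0.28,1.7,10]]'
python3 asc.py
python3 - <<'E'
from h import *
import glob
s,T=st();print(s['eef_pos'],s['force'],s['joints'],T)
# ring fit in side view for neck vs taper
p=manip.camera_params('side')
for z in(.0487,.052,.056): print(z,proj(p,[np.array([.5985,-.0975,z])+np.array([.246,.969,0])*.0068+.011*np.array([np.cos(t),np.sin(t),0]) for t in np.linspace(0,6.28,73)]).__array__().min(0),proj(p,[np.array([.5985,-.0975,z])+np.array([.246,.969,0])*.0068+.011*np.array([np.cos(t),np.sin(t),0]) for t in np.linspace(0,6.28,73)]).max(0))
E
```

```text
time_s: 14.0
eef_pos: [0.5831, -0.1544, 0.2002]
orientation: [0.039, 0.117, 0.946, 0.298]
force: [-0.4, -0.1, -1.5]
gripper_width: 0.254
226.RRRRRRR#######..#######
227..RRRRRRR#######...#####
228...RRRRRRR######....####
229....RRRRRR#######....###
230.....RRRRRRRR#####....##
231......RRRRRR#######....#
232......R.########R##....#
233.....RR..#######R##.....
234.....RR..#######RR##....
235......RR..#####RR###....
236.......RRRR####RR####...
237........RRRRR##R###.#...
238.........GG####.........
239........GGG###GG........
240........G#####GG#.......
241........G######G#.......
242...GGGG.GGG##GGG#.......
243..GGGGGGGGGGGGG##.......
244.GGGGGGG#########.......
245GGGGGGGG####.####.......
246GGGGGGG###..............
247GGGGGG#####........#....
[ 0.5828027  -0.15413304  0.19888721] [-0.15906465  0.11330946 -3.25215486] [-0.57516662  0.50777802  1.34962527  0.57644995  1.5158156  -2.00067368] [[-0.96961757  0.19940898  0.14169625]
 [ 0.24462134  0.79386304  0.55672424]
 [-0.0014716   0.57447153 -0.81852324]]
0.0487 [382.16233044 234.00976374] [392.96509876 240.4845917 ]
0.052 [382.28680133 232.72406007] [393.10864925 239.19037165]
0.056 [382.43826881 231.15965158] [393.28333597 237.61551064]
```

```bash
python3 - <<'E'
import cv2
im=cv2.imread('pics/a1400.png')
for y in range(228,242):print(y,[tuple(int(v) for v in im[y,x,::-1]) for x in range(386,395)])
I=cv2.resize(im[215:250,365:410],None,fx=16,fy=16,interpolation=cv2.INTER_CUBIC);cv2.imwrite('pics/a14c.png',I)
E
```

```text
228 [(89, 90, 95), (88, 90, 94), (90, 92, 96), (89, 89, 93), (91, 93, 97), (82, 82, 85), (39, 38, 40), (10, 9, 12), (11, 14, 14)]
229 [(98, 61, 62), (93, 94, 98), (94, 94, 98), (92, 94, 97), (91, 94, 96), (91, 93, 96), (81, 85, 86), (37, 39, 39), (9, 6, 6)]
230 [(159, 42, 40), (189, 54, 50), (145, 75, 71), (109, 71, 76), (88, 91, 93), (88, 89, 93), (89, 90, 94), (82, 82, 86), (39, 39, 39)]
231 [(111, 44, 40), (130, 41, 38), (168, 132, 124), (193, 184, 177), (178, 172, 168), (103, 101, 104), (91, 92, 92), (80, 79, 83), (53, 52, 52)]
232 [(96, 92, 92), (100, 90, 89), (174, 164, 162), (205, 201, 194), (189, 183, 178), (162, 154, 149), (147, 65, 66), (85, 86, 91), (80, 83, 85)]
233 [(93, 90, 98), (83, 83, 84), (143, 142, 138), (159, 157, 150), (156, 152, 147), (141, 119, 115), (226, 29, 27), (88, 90, 95), (86, 86, 90)]
234 [(88, 90, 92), (71, 72, 73), (84, 81, 79), (98, 96, 93), (94, 92, 86), (104, 75, 75), (227, 15, 6), (104, 61, 62), (88, 88, 92)]
235 [(55, 55, 56), (67, 67, 70), (67, 65, 64), (74, 73, 71), (75, 68, 64), (134, 45, 42), (228, 18, 10), (77, 66, 68), (91, 93, 98)]
236 [(136, 66, 64), (73, 47, 47), (72, 54, 54), (75, 73, 72), (82, 63, 62), (183, 22, 19), (140, 45, 45), (88, 87, 91), (93, 95, 96)]
237 [(107, 29, 30), (100, 22, 21), (132, 21, 17), (78, 60, 55), (64, 49, 44), (96, 36, 34), (60, 50, 51), (59, 61, 60), (58, 58, 58)]
238 [(50, 83, 38), (60, 81, 39), (94, 59, 57), (77, 67, 64), (54, 50, 48), (37, 38, 38), (38, 41, 39), (35, 38, 36), (33, 32, 34)]
239 [(44, 74, 46), (52, 70, 52), (75, 73, 70), (76, 76, 70), (41, 86, 46), (49, 69, 50), (37, 37, 36), (24, 23, 24), (27, 27, 26)]
240 [(90, 92, 83), (77, 76, 73), (74, 71, 70), (73, 71, 68), (35, 67, 38), (40, 124, 50), (123, 123, 117), (14, 14, 15), (27, 27, 28)]
241 [(101, 98, 94), (83, 76, 76), (81, 83, 77), (75, 75, 72), (73, 80, 68), (36, 124, 49), (110, 133, 108), (49, 47, 46), (27, 25, 27)]
```

```bash
cat > wr.py <<'E'
from h import *
w,iw=shot('wrist','wr%d'%int(manip.get_state()['time_s']*100));c=proj(w,(.598,-.097,.06))[0]
print(c,proj(w,[(.598,-.097,.05),(.598,-.097,.0667),(.5997,-.0902,.05)]).round(1).tolist())
n=24;x,y=c.astype(int);b,g,r=[iw[y-n:y+n,x-n-6:x+n+30,i].astype(int) for i in range(3)]
red=(r>70)&(r>1.6*g)&(r>1.6*b);gr=(g>1.4*r)&(g>1.3*b)&(g>45);s=(r+g+b)//3
print(x-n-6);print('\n'.join(str(y-n+i)+''.join('R' if red[i,j] else 'G' if gr[i,j] else '@' if s[i,j]>150 else '#' if s[i,j]>85 else '+' if s[i,j]>50 else '.' for j in range(red.shape[1])) for i in range(red.shape[0])))
E
python3 wr.py
```

```text
[292.3551654  219.48849983] [[286.4, 217.3], [296.5, 221.0], [293.6, 216.3]]
262
195#####++GGGGGGGGGGG++++++++++++++++++.+++++.++++++++.+.++...........+................
196########GGGGGGGG+..+++++++++++++.+++++++.++.+.+...+.......++..+..........+..........
197########GGGGGGGGG..++.+++++++++++++.+++++++++..+.+....++.+...+..........+...........
198###########+.GGGGG.....+++++++++++++++.++.++++..++.+.+.+.+...+.+...+.......+++......
199###########+..GGGG........++.++++.++++++++..++....++..++++.....+....................
200############+.GGGG..........+++.++++.++++..++.++.+....++............................
201#############.GGGG.++.......++.+++++++.+.+++..++....................................
202#############+GGGG+.+++.....+++++++...++.++.........................................
203##++##########+GGG+++.++++...+...+..............................+...................
204+++++++++#####+GGG+..+GG++..++.......RR.........................+...................
205+++++++++#####+GGGG+.GGGG+++++...RRRRRRRRRR.........................................
206+++++++++#####+GGGG#+GGGGGG++..RRRRRRRRRRRRR....
[... 2504 characters left out ...]
++++++++++++++++..........++################################++++++++############++..
236+++++++++.++++++...+.......+###############################+++++++++###########+....
237++++++++++++.++..++++.+....+##############################+++++++++##+##########....
238+++.+++++++++++++.++++.+...+##############################+++++++###############....
239+++++++++++++.+++++...+...+###############################++++++##@@@@@#########+...
240+++++++++++++++++.+..++..++##############################+++++++++#####+++++#####...
241+++++++.++++++++++++.+.++++##############################++...........+++++++++##+..
242+++++++++++++++.++....+++.++++##########################+...++++++++########++++++..
```

```bash
cat > tri.py <<'E'
from h import *
import sys
ws=manip.camera_params('wrist');p=manip.camera_params('side')
def tri(a,b):
    from scipy.optimize import least_squares
    f=lambda X:np.r_[proj(ws,X)[0]-a,(proj(p,X)[0]-b)]
    r=least_squares(f,[.598,-.09,.05]);return r.x.round(4),r.fun.round(1)
v=list(map(float,sys.argv[1:]))
for i in range(0,len(v),4):print(tri(v[i:i+2],v[i+2:i+4]))
E
python3 tri.py 298.4 218.2 386.9 233.8   296.3 221 389.5 232
```

```text
(array([ 0.5998, -0.0894,  0.0564]), array([ 0.1, -0.1,  0.3,  0.1]))
(array([ 0.5971, -0.0975,  0.0673]), array([-0.,  0., -0., -0.]))
```

```bash
python3 tri.py 286.3 220 389.5 237.6; python3 - <<'E'
from h import *
from scipy.optimize import least_squares
P=[manip.camera_params(n) for n in('top','side')]
im=cv2.imread('pics/side0.png')[212:242,355:385].astype(int);b,g,r=[im[:,:,i] for i in range(3)]
red=(r>70)&(r>1.6*g)&(r>1.6*b)
print('\n'.join(str(212+i)+''.join('R' if v else '.' for v in row) for i,row in enumerate(red)))
p,t=shot('top','t14');I=t[140:185,310:385].astype(int);b,g,r=[I[:,:,i] for i in range(3)]
red=(r>70)&(r>1.6*g)&(r>1.6*b);gr=(g>1.4*r)&(g>1.3*b)&(g>45)
print(310,'\n'.join(str(140+i)+''.join('R' if red[i,j] else 'G' if gr[i,j] else '#' if I[i,j].sum()>300 else '.' for j in range(75)) for i in range(45)))
E
```

```text
(array([ 0.5982, -0.0992,  0.0533]), array([ 0.1, -0.1,  0.4,  0.1]))
212..............................
213..............................
214..............................
215..............R...............
216..............R...............
217.............RRRR.............
218.............RRRR.............
219............RRRRRR............
220.............RRRRR............
221.............RRRRR............
222.............RRRRR............
223.............RRRRR............
224.............RRRRR............
225.............RRRRR............
226.............RRRRR............
227.............RRRRR............
228.............RRRRR............
229..............RRRR............
230............RR.RRRRRR.........
231...........RR......RRR........
232...........R.........R........
233...........R.........R........
234...........RR.......RR........
235............RRRRRRRRRR........
236..............RR.R.R..........
237..............................
238..............................
239..............................
240..............................
241..............................
310 140###
[... 2848 characters left out ...]
............................................GGGGG.##########........
177......................####..........................GGGGG###########.......
178..................###########.......................GGGGG.##########.......
179.................#############......................GGGGG.###########......
180...............################.....................GGGGG.##########.......
181..............##################.....................GGGG.#########....####
182..............###################....................GGGG.###########..####
183.............########....########....................GGGGG###########..####
184.###.........#######.......#######...................GGGGG.##########..####
```

```bash
python3 - <<'E'
from h import *
from scipy.optimize import least_squares
P=[manip.camera_params(n) for n in('top','side')]
def tri(a,b):
    r=least_squares(lambda X:np.r_[proj(P[0],X)[0]-a,proj(P[1],X)[0]-b],[.59,-.08,.05]);return r.x.round(4),r.fun.round(1)
print('initial',tri((344.7,169.5),(371.2,233.0)))
print('now',tri((356.7,158.6),(386.9,233.8)))
print('nose',tri((361.2,158.8),(389.5,232)))
E
```

```text
initial (array([ 0.5791, -0.0628,  0.0522]), array([ 0.3, -0.4, -0.5,  0.1]))
now (array([ 0.6002, -0.0869,  0.0548]), array([ 0.3, -0.4, -0.5,  0.1]))
nose (array([ 0.5976, -0.0951,  0.0653]), array([ 0.4, -0.6, -0.7,  0.1]))
```

```bash
python3 -m inch '[[-0.5,0.13,0,0,0.2,0.3,10],[-1.2,0.3,0,-0.05,0.5,0.7,10],[-2,0.5,0,-0.1,0.9,0.9,10],[-2.8,0.7,0,-0.15,1.4,1,10],[-3.6,0.9,0,-0.2,1.9,1,10],[-4.24,1.08,0,-0.2,2.3,1,10],[-4.24,1.08,0,-0.2,2.3,1,10],[-4.24,1.08,0,-0.2,2.3,1,10],[-4.24,1.08,0,-0.2,2.3,1,10]]'
python3 wr.py; python3 - <<'E'
from h import *
s,T=st();print(s['eef_pos'],T[:,1],T[:,2])
E
```

```text
time_s: 15.05
eef_pos: [0.5746, -0.0627, 0.2381]
orientation: [-0.001, 0.124, 0.992, 0.001]
force: [-0.2, 0.5, -1.8]
gripper_width: 0.254
[300.24871132 245.20103191] [[301.0, 242.2], [299.7, 247.3], [308.4, 242.2]]
270
221++++++++++++++++GGGGGGGG.................+++..++..............+++++++++.......+#####
222++++++++++++++++GGGGGGGG..........+++.....+++++++.+++.....+++++++++++++...+++..+####
223+++++++++++++++++GG++GGGG.....+++++++......++++++++++.+++++++++++++++++++++++.+++###
224++++++++++++++####++++GGG...+++++++............+++++++++++++++++++++++++++++++++++++
225+++++++++++++##@###+++GGGG...++++.....+++........+++++++++++++++++++++++++++++++++++
226+++++++++++++#@######++GGG...+++++.....+++++++....++++++++++++++++++++++++++++++++++
227+++++++++++++########++GGGG...+.........++++++++....++++++++++++++++++++++++++++++++
228++++++++++++++#######+++GGG...+++###+...++++++++....++++++++++++++++++++++++++++++++
229#++++++++################GGG++++++####+..++++++++++.+++.+++++++++++++++++++++++..+++
230##++#++##################GGG+++++++####++++++++++++++++..++...+++++++..++++.....+++.
2
[... 2753 characters left out ...]
.+++++++++++++RRRRRRRRRRR........................RRRRRRRRRRRR
263@@@@@@@@@@@@##++++........+++++++++++RRRRRRRRRRR.........................RRRRRRRRRRR
264@@@@@@@@@@@@@@#+++++........+++++++++RRRRRRRRRRR.........................RRRRRRRRRRR
265@@@@@@@@@@@@@@@##+++++......+++++++++RRRRRRRRRRR.........................RRRRRRRRRRR
266@@@@@@@@@@@@@@@@@##+++++....+++++++++RRRRRRRRRRR.........................RRRRRRRRRRR
267@@@@@@@@@@@@@@@@@@@##+++++..++++++++RRRRRRRRRRR..........................RRRRRRRRRRR
268@@@@@@@@@@@@@@@@@@@@@##+++++++++++++RRRRRRRRRRR..........................RRRRRRRRRRR
[ 0.57465753 -0.06292427  0.23821226] [0.2457977  0.96931881 0.00213052] [-0.00102435  0.0024577  -0.99999646]
```

```bash
python3 - <<'E'
from h import *
im=cv2.imread('pics/wr1505.png')
b,g,r=[im[:,:,i].astype(int) for i in range(3)];m=(r>70)&(r>1.6*g)&(r>1.6*b);m[255:]=0;m[:,322:]=0;m[:,:290]=0;m[:230]=0
ys,xs=np.nonzero(m);w=manip.camera_params('wrist')
for z in(.050,.054,.058):
    W=np.array([ray(w,(x,y),z)[:2] for x,y in zip(xs,ys)]);A=np.c_[W,np.ones(len(W))];k=np.linalg.lstsq(A,(W**2).sum(1),rcond=None)[0];c=k[:2]/2;print(z,c.round(4),np.sqrt(k[2]+c@c).round(4),proj(w,[*c,z]))
print('nose',ray(w,(301.3,247.7),.0655))
E
python3 tri.py 312 246 386.9 233.8
```

```text
0.05 [ 0.6029 -0.0897] 0.011 [[310.15920647 245.03669889]]
0.054 [ 0.6018 -0.0892] 0.0109 [[310.15920647 245.03669889]]
0.058 [ 0.6007 -0.0888] 0.0107 [[310.15920647 245.03669889]]
nose [ 0.59910355 -0.09626927  0.0655    ]
(array([ 0.6027, -0.0876,  0.0547]), array([ 0.1, -0.3,  0.6, -0.2]))
```

The head overlies the wire, the ring radius fits a height of 50 mm, and the centre is 7.6 mm from the post (6 to 8 expected), so the spring is hooked. Now I take the puller back.

```bash
python3 -m inch '[[0,0,0.1,-0.2,0.5,0,10],[0,0,0.3,-0.65,1.4,0,10],[0,0,0.5,-1.15,2.4,0,10],[0,0,0.7,-1.65,3.4,0,10],[0,0,0.9,-2.15,4.5,0,10],[0,0,1.1,-2.65,5.5,0,10],[0,0,1.2,-3.15,6.5,0,10],[0,0,1.3,-3.6,7.5,0,10],[0,0,1.35,-4,8.3,0,10],[0,0,1.35,-4.14,8.58,0,10]]'
python3 -m inch '[[0,0,0,0,0,-0.1,10],[0,0,0,0,0,-0.3,10],[0,0,0,0,0,-0.3,10],[0,0,0,0,0,-0.3,10]]'
python3 - <<'E'
from h import *
s,T=st();print(s['eef_pos'],T[:,1],T[:,2]);t=s['eef_pos']+T@np.array([0,0,.0803])
w=manip.camera_params('wrist');im=manip.capture('wrist')[:,:,::-1];p,si=shot('side','s16')
print('w2-like compare: orange rows');i2=cv2.imread('pics/w2.png')
for I in(i2,im):
    b,g,r=[I[:,:,i].astype(int) for i in range(3)];o=(r>100)&(r>1.6*g)&(b<g)
    o[:,:270]=0;o[:,400:]=0;ys,xs=np.nonzero(o);print(np.percentile(ys,[1,50]),np.percentile(xs,[1,50,99]),len(ys))
q=proj(p,t)[0];print('tip pred side',q);x,y=q.astype(int);print(si.sum(2)[y-16:y+6,x-12:x+12]//3)
E
```

```text
time_s: 16.1
eef_pos: [0.4083, 0.2828, 0.2387]
orientation: [-0.001, 0.029, 1.0, 0.001]
force: [1.3, 0.1, -1.0]
gripper_width: 0.252
time_s: 16.5
eef_pos: [0.4098, 0.2803, 0.2265]
orientation: [-0.001, 0.03, 1.0, 0.0]
force: [-0.0, -0.3, -1.6]
gripper_width: 0.251
[0.40976395 0.28025444 0.22645109] [6.01171661e-02 9.98190871e-01 9.55002821e-04] [-0.00105968  0.00102055 -0.99999892]
w2-like compare: orange rows
[314. 349.] [298. 331. 362.] 3993
[317. 347.] [298. 330. 363.] 3983
tip pred side [209.83366685 152.49052016]
[[121 121 119 120 123 121 111  63  53  55  58  55  52  44  61 111 119 123
  116 118 119 121 121 121]
 [120 116 118 118 116 113  92  57  56  55  55  55  49  46  46  81 102 122
  122 122 121 118 118 120]
 [120 121 122 119 119 106  68  55  55  54  57  55  53  51  50  67  72 122
  124 123 121 121 124 120]
 [121 121 122 119 115  96  69  66  56  57  56  56  56  59  64  55  55 123
  122 122 124 122 123 120]
 [120 120 119 121 121 111  54  59  69  69  67  66  61  63  49  45  65 118
  122 122 123 124 122 121]
 [123 121 119 120 122 115  74  55  54  55  56  57  56  52  44  67 117 1
[... 946 characters left out ...]
23 122 122 121 122 123 122 111  51  57  59  56  55  51  51  82 121
  122 120 120 122 122 118]
 [122 121 121 118 119 118 120 121 111  72  54  54  57  52  47  51  84 121
  122 124 121 122 124 125]
 [118 120 119 120 118 119 119 124 114  79  60  55  54  52  54  83 117 121
  120 121 123 123 121 122]
 [120 121 118 123 122 122 125 125 120 117 112  96  98  98 117 122 126 123
  121 128 124 124 123 122]
 [119 123 119 119 118 123 117 120 121 121 119 117 120 120 124 124 122 119
  126 123 123 122 121 121]
 [121 123 125 120 121 121 122 120 123 122 123 124 120 124 121 123 123 121
  123 121 121 117 120 121]
 [121 122 122 123 123 123 121 118 122 121 125 121 123 124 122 121 122 123
  124 121 122 120 119 119]]
```

```bash
python3 -m inch '[[0,0,0,-0.01,0,-0.3,10],[0,0,0,-0.01,0,-0.9,10],[0,0,0,-0.01,0,-1.5,10],[0,0,0,-0.01,0,-1.9,10],[0,0,0,-0.01,0,-2.1,10],[0,0,0,-0.01,0,-2.3,10],[0,0,0,-0.01,0,-2.5,10],[0,0,0,-0.01,0,-2.5,10]]'
python3 -m inch '[[0,0,0,0,0,-0.2,10],[0,0,0,0,0,-0.4,10],[0,0,0,0,0,-0.6,10],[0,0,0,0,0,-0.8,10],[0,0,0,0,0,-0.88,10],[0,0,0,0,0,-0.88,10]]'
```

```text
time_s: 17.4
eef_pos: [0.4086, 0.2811, 0.126]
orientation: [-0.001, 0.029, 1.0, 0.0]
force: [-0.3, -0.5, -2.1]
gripper_width: 0.256
time_s: 18.0
eef_pos: [0.4087, 0.2812, 0.091]
orientation: [-0.001, 0.029, 1.0, 0.0]
force: [0.1, -0.3, -1.8]
gripper_width: 0.256
```

```bash
python3 -m inch '[[0,0,0,0,0,-0.04,10],[0,0,0,0,0,-0.06,10],[0,0,0,0,0,-0.06,10]]'
```

```text
time_s: 18.3
eef_pos: [0.409, 0.2813, 0.0893]
orientation: [-0.0, 0.029, 1.0, 0.001]
force: [0.3, 0.4, -0.7]
gripper_width: 0.252
```

```bash
python3 -m inch '[[0,0,0,0,0,-0.025,10],[0,0,0,0,0,-0.025,10]]'
python3 -m inch '[[0,0,0,0,0,0,30],[0,0,0,0,0,0,45],[0,0,0,0,0,0,45],[0,0,0,0,0,0,45],[0,0,0,0,0,0,45]]' 10
python3 -m inch '[[0,0,0,0,0,0.3,48],[0,0,0,0,0,0.9,48],[0,0,0,0,0,1.7,48],[0,0,0,0,0,2.5,48],[0,0,0,-0.5,0,3,48],[0,0,0,-1.5,0,3.2,48],[0,0,0,-2.3,0,3.2,48],[0,0,0,-2.3,0,3.2,48]]'
python3 - <<'E'
from h import *
p,im=shot('wrist','w19');s,T=st();print(s['eef_pos'])
b,g,r=[im[:,:,i].astype(int) for i in range(3)];o=((r>100)&(r>1.6*g)&(b<g)).astype(np.uint8)
n,_,S,C=cv2.connectedComponentsWithStats(o)
for k in range(1,n):
    if S[k,4]>60:print(S[k],C[k],ray(p,C[k],.148))
print('expected handle top',proj(p,[(.409,.2803,.148),(.409,.2803,.07)]))
# side: compare with start
ps,i1=shot('side','s19');i0=cv2.imread('pics/side0.png')
d=np.abs(i1.astype(int)-i0).sum(2)>90
for nm,(x0,x1,y0,y1) in dict(puller=(200,222,145,190),small=(225,242,143,180),block=(184,246,178,222),canister=(280,318,135,185),socket=(365,390,318,350),scraper=(430,525,290,346)).items(): print(nm,d[y0:y1,x0:x1].mean().round(3))
t,it=shot('top','t19')
E
python3 asc.py
```

```text
time_s: 18.5
eef_pos: [0.4091, 0.2814, 0.0892]
orientation: [0.0, 0.029, 1.0, 0.001]
force: [-4.0, -2.8, 9.8]
gripper_width: 0.247
time_s: 19.0
eef_pos: [0.4089, 0.2813, 0.0881]
orientation: [-0.0, 0.029, 1.0, 0.001]
force: [1.2, -0.2, -0.5]
gripper_width: 0.451
time_s: 19.8
eef_pos: [0.3146, 0.2814, 0.2176]
orientation: [0.0, 0.028, 1.0, 0.001]
force: [0.2, -0.6, 0.7]
gripper_width: 0.482
[0.31608775 0.28149175 0.21749676]
[321 358  34  29 884] [337.55995475 372.23868778] [0.4072993  0.28068686 0.148     ]
[394 432  21  11 157] [405.0955414 435.8343949] [0.46354755 0.32758778 0.148     ]
expected handle top [[337.1387115  374.38529942]
 [335.46534845 323.01040497]]
puller 0.076
small 0.0
block 0.023
canister 0.0
socket 0.0
scraper 0.0
226.RRRRRRR#######...######
227..RRRRRRR######....#####
228...RRRRRRR######....####
229....RRRRRRR######....###
230.....RRRRRRRR#####....##
231......RRRRRR######.....#
232......R..#######R##.....
233......R..#######R##.....
234......R...######RR##....
235......RR...#.##RR###....
236.......RRRR..##RR####...
237........RRRRR..R........
238..........G.##..........
239........GGG.##GG........
240........G#####GG#.......
241........G######G#.......
242....GGG.GGG##GGG#.......
243...GGGGG.GGGGGG##.......
244.GGGGGGG.#######........
245GGGGGGG..#######........
246GGGGGGG.##########......
247GGGGGG..###########.....
```

```bash
python3 - <<'E'
from h import *
from scipy.optimize import least_squares
P=[manip.camera_params(n) for n in('top','side')]
def tri(a,b):
    r=least_squares(lambda X:np.r_[proj(P[0],X)[0]-a,proj(P[1],X)[0]-b],[.59,-.08,.05]);return r.x.round(4),r.fun.round(1)
def fit(im,box,col,k=1):
    x0,x1,y0,y1=box;I=im[y0:y1,x0:x1].astype(int);b,g,r=[I[:,:,i] for i in range(3)]
    w=np.clip((r-(g+b)/2) if col=='r' else (g-(r+b)/2),0,None);w[w<20]=0
    return w
t=cv2.imread('pics/t19.png');s=cv2.imread('pics/s19.png')
for n,im,box in(('top',t,(346,370,150,170)),('side',s,(378,398,228,246))):
    for c in 'rg':
        w=fit(im,box,c);print(n,c,box[0]);print('\n'.join(str(box[2]+i)+''.join(' .:-=+*#%@'[min(9,int(v/16))] for v in row) for i,row in enumerate(w)))
b,g,r=[s[140:190,198:224,i].astype(int) for i in range(3)];b0,g0,r0=[cv2.imread('pics/side0.png')[140:190,198:224,i].astype(int) for i in range(3)]
for R_,G_ in((r,g),(r0,g0)): 
    ys,xs=np.nonzero((R_>100)&(R_>1.6*G_));print('orange side rows',ys.min()+140,ys.max()+140,'cols',xs.min()+198,xs.max()+198)
print('red tri',tri((356.8,158.6),(386.9,233.9)),'green tri',tri((360.8,162),(388.4,240.8)))
E
```

```text
top r 346
150                        
151                        
152          .             
153        =++-=+.         
154 =.:. .++--:+++=        
155:*+-* *=.     =*.       
156+=*.#:*        =:       
157*.#.#+-                 
158*.+:+=                  
159- .::                   
160     --                 
161     :*:        .       
162      =*:     =+        
163       =*+-:-+=.        
164        -=-==:          
165           .            
166                        
167                        
168                        
169                        
top g 346
150                        
151                        
152                        
153                        
154                        
155                        
156                        
157                        
158                        
159            :           
160           .:     :     
161           -      :     
162           =      .:    
163                  ..    
164                  -     
165             :   ::     
166             .  ..      
167                -       
168             
[... 459 characters left out ...]
245                    
side g 378
228                    
229                    
230                    
231                    
232                    
233                    
234                    
235                    
236                    
237                    
238       .:.          
239      :-.   :       
240      -     .-      
241      :      =      
242 .=:- ::-. .:-      
243.===-:.:::::.       
244-*---:              
245==---.              
orange side rows 149 156 cols 203 215
orange side rows 149 156 cols 204 216
red tri (array([ 0.6001, -0.0871,  0.0547]), array([ 0.2, -0.3, -0.4,  0.1])) green tri (array([ 0.596 , -0.0961,  0.0442]), array([ 0.4, -0.6, -0.7,  0.1]))
```

```bash
python3 - <<'E'
from h import *
for f in('side0','s6','s7','s9','s10','a1400','s19'):
    I=cv2.imread(f'pics/{f}.png')[195:240,355:400].astype(int);b,g,r=[I[:,:,i] for i in range(3)];w=np.clip(r-(g+b)/2,0,None);w[w<25]=0
    w[:,35:]=0;ys,xs=np.nonzero(w);k=ys<=ys.min()+3
    print(f,'top row',ys.min()+195,'col',np.average(xs[k],weights=w[ys[k],xs[k]])+355)
    if f in('side0','s10','s19'):print('\n'.join(str(205+i)+''.join(' .:-=+*#%@'[min(9,int(v/16))] for v in row) for i,row in enumerate(w[10:32])))
p=manip.camera_params('side');print(proj(p,[(.6195,-.0125,z) for z in(.042,.051,.056,.0565)]).round(1).tolist())
E
```

```text
side0 top row 205 col 367.8695652173913
205       .                                     
206            ..                               
207                                             
208                    .                        
209                      ..                     
210                                             
211:                         ..                 
212-:                                           
213-:                             .             
214::                                           
215.             =                              
216             .@                              
217             +@*-                            
218             #@%%                            
219            :%@@@:                           
220            :#@@@:                           
221            :#@@@=                           
222            :#@@@%                           
223             *@@@%                           
224             *@@@@                           
225             *@@@@                           
226             +@@%@.         
[... 1770 characters left out ...]
14::            -=                             
215.             =@- .                          
216              ==@%#-                         
217              -.#@+#+                        
218              --+#@#%*                       
219                +*%+%@-                      
220                :+*%%@%:                     
221                 :=#@*@%-                    
222                  .*#@@%@-                   
223                   :#*@@@%                   
224             :      =*#@%#%.                 
225                     -*%@@%*                 
226                      +*#@*#*                
[[368.5, 219.1], [368.8, 215.6], [368.9, 213.7], [368.9, 213.5]]
```

```bash
python3 -c "
from bench import manip
s=manip.get_state();print(s['time_s'],s['force'],s['gripper_width']);print(manip.close_job())"
```

```text
20.0 [ 0.53463491 -0.2956961  -0.29445719] 0.48003971857624766
the job is handed in; nothing more can be done
None
```

The red spring is hooked on the anchor post and the large puller is back in its hole in the grey block. I handed the job in at 20.0 s with the gripper open and clear of everything.

**How it went:**
- I gripped the puller's handle, put the tip through the red eye, leaned about 15° towards the spring, lifted, and carried it to the post.
- The tip was set on the post's nose with about 9 N, which I then eased. It was leaned over to 35° away from the spring.
- The eye came off between 15° and 25° of lean.
- The spring's stretch was not measured. By geometry it stayed near 21 mm while passing over the post.

**Last checks:**
- **Spring:** the eye surrounds the post under its head, about 7.6 mm from the post's axis (6 to 8 mm expected). The side force on the puller fell to about zero before I lifted it away.
- **Puller:** it met the block at the seated height with 9.8 N. After release the top of its handle showed in the same image rows as at the start.
- **Other things:** in the side view the small puller, canister, socket and scraper show no change.

**Disagreement:** triangulation and the spring's fixed end put the eye about 53 to 55 mm up, while the ring size from the wrist camera fits 50 mm. So it may sit 2 to 4 mm above the straight neck, perhaps resting on the green spring (top 53 mm). I left it there.

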